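# Load the sample reader and hold its reflector flap at balance

### The arm

A 6-joint arm with a two-finger parallel gripper is mounted at the origin on a cart in front of the work surface, level with it; the furniture and walls round the work are solid. World frame = base frame: x ahead of the robot, y to its left, z up, the work surface at z = 0. Lengths are in m, angles in rad, forces in N, time in s.
With the tool pointing down it reaches from about 0.375 to 0.75 m from the base axis. Payload 9 kg.
Tool frame: the origin (TCP) lies at the very end of the fingers, on their centre line; the grasp point (between the pads) lies 19 mm behind it; x points along the fingers, z is the direction in which the jaws open and shut, and the axes are right-handed (so a half turn about x gives the same grasp; the last joint's range is limited). The gripper opens to 85 mm and grips with 20 to 120 N. Pads are 22 mm wide; open, the fingers measure 114 mm over their backs; the gripper's body (76 mm by 85 mm) begins 54 mm behind the grasp point. The pads swing forward as they close: fully open they stand 13 mm farther back than shut.
Start: joints at [1.03, 0.104, 0.097, 1.564, 0, 1.353], TCP at [0.19, 0.569, 0.207] pointing down, gripper open.
Joint ranges: [-2.99, 2.99], [-0.84, 1.86], [-1.1, 1.16], [-1.84, 2.11], [-1.51, 1.56], [-3.14, 3.14]. Speed limits (rad/s): [2.22, 2.22, 2.57, 3.14, 3.14, 3.14].

### API

Orientations are given as a unit quaternion [w, x, y, z].
In Python, from cell import sensors, optics, ctrl gives the robot as it stands.
- The arm moves only by the tool send_rows, never from a script. Its argument "series" is a list of rows, each a list of 5 numbers: the finger opening in m, from 0 to 0.0854, then the shift along the world's x, y, z in m, then the turn about the world's z in rad. In form: [[grip, tx, ty, tz, turn], ...]. A call has exactly 8 rows; each row is the pose to reach, as a shift and turn from the pose commanded when the call began; what a row does not reach only later rows make up. A row lasts 1/8 s, in which the tool goes at most 62.5 mm and 10.7 degrees, less where a joint would pass 70% of its speed; a pose out of reach is approached as far as the arm can. A call with a gripper value outside its range is refused whole. The fingers move at their own pace and stop on an object; "squeeze" is the grip in N (left out, the last holds). Time passes only in rows, so rows that repeat a pose let the fingers close, or fill a call up. It gives the time, the measured TCP pose, the force and the opening at its end, in the units of the state.
- sensors.get_state(): the state, without advancing time (a new reading comes with each control period).
- optics.capture(name): name is "side" or "top"; returns (picture, depth): 480x640x3 uint8, red, green, blue; 480x640 float32, m along the optical axis (not along the pixel's ray), 0 where there is no reading.
- optics.calibration(name): a dict with "mtx" (3x3 intrinsics, pixels), "k1" (the pictures are not rectified: a ray, as slopes to the right and down, at radius r is drawn at 1 + k1 r^2 times it, then the intrinsics apply), "world_to_cam" (4x4, takes a point from world to camera coordinates). Camera axes: x right, y down, z forward; pixel columns grow to the right and rows downward; lengths in m; the calibration is good to about 2 mm. A picture is of the moment at which its call begins. calibration takes no time and is no camera call.
- ctrl.close_job(): hands the job in, once; it reports no verdict.
The state is a dict: "time_s": time; "joint_pos": joint angles; "joint_vel": joint speeds; "tau": joint torques, N m; "tcp_pos": TCP position; "ee_rot": TCP orientation; "contact_force": force on the tool from outside, world axes, zero at the start; "moment": the same for the moment, N m; "finger_gap": finger opening in m.
Only numpy, scipy, OpenCV 4.12 (cv2) and the standard library are available. Lean on these libraries where they do the work, as an engineer would, in place of code of your own. Each camera call takes 0.05 s, during which the arm holds its last target.

### The job

Take a reading of the sample: put the screw-lid sample pot upright, fully down into the round pocket of the bench reader and let go of it, then swing the reader's locking lever fully shut over the pot's lid. Then raise the reflector flap behind the pot by its side bar to its upright balance point, without letting it topple over towards the pot, and finish while still gripping the bar and holding the flap still and upright there. Do not disturb the other things on the bench.

Things in the scene. Friction and masses are not known exactly. Their poses are not given: they have to be found in the camera images.
- reader: Sample reader fixed to the worktop; origin on the worktop under the pot pocket's axis. x points from the pocket back to the flap, y to the side of the flap's bar, z up. Base plate x -56 to 206, y -70 to 70 mm, 18 mm high. Pocket: grey block 72 x 72 mm, top at 46 mm, round chamfered hole 51 mm wide. Lever post, 18 mm thick, at x 0, y -55 mm: grip the pot with the fingers along x.
- pocket_floor (a point): centre of the pocket's floor, 18 mm above the worktop and 28 mm below the pocket's rim, on the pocket's axis; the underside of the seated pot rests here
- pot_center (a point): Loose sample pot with screw lid, the only pot, about 65 g, upright on the worktop. 65 mm tall; body 46 mm across up to 52 mm, lid 50 mm across above that. This point is on its axis, 32.5 mm above its underside; z up. Seated, its lid's top is 83 mm above the worktop and its upper 37 mm stand out of the block.
- lever (a joint): Angle of the locking lever (rad), a flat steel bar on the upright post. 0 to 0.4 = open (at 0.35 it points along reader +x); grows anticlockwise seen from above; 1.92 = fully shut at its stop, pointing along reader +y over the pot's lid. Light friction: it stays where left. The bar is 12 mm wide, 88 to 96 mm above the worktop, 5 mm clear of the seated pot.
- lever_knob (a point): Middle of the lever's upright round knob, 14 mm thick, 90 mm from the lever's axis, 107 mm above the worktop; it stands from the bar at 96 mm up to 118 mm.
- flap (a joint): Angle of the reflector flap (rad): 0 = lying flat backwards (reader +x) on its rests, growing as it rises, 1.571 = upright, its balance point; from there it topples either way, forwards to a stop at 2.07 leaning over the pot. The hinge is free, nothing holds the flap; it weighs about 250 g.
- flap_hinge (a point): On the flap's hinge axis, in the middle of the flap, at reader x +85 mm, y 0, 56 mm above the worktop; the hinge axis is reader y. The flap is a white-faced panel 100 mm wide, 8 mm thick, reaching 105 mm from the hinge axis.
- flap_bar (a point): Centre of the free part of the flap's side bar: dark round bar 12 mm thick, parallel to the hinge, 95 mm from the hinge axis, sticking out 57 mm from the flap's edge on the reader's +y side; this point is 80 mm from the flap's middle. 56 mm above the worktop when flat, 151 mm upright. Pinch it from above across reader x; it turns between the fingers.
- stamp: Bystander: date stamp, 25 x 42 x 76 mm, standing loose; origin under its middle. Leave alone.
- stapler: Bystander: stapler, 34 x 135 x 46 mm, loose; origin under its middle. Leave alone.
- calculator: Bystander: pocket calculator, 118 x 68 x 15 mm, loose; origin under its middle. Leave alone.
- thermometer: Bystander: food thermometer, 46 x 152 x 18 mm, loose; origin under its middle. Leave alone.
Things that resemble listed ones, but are neither listed nor needed, are in the scene too. There is more than one size of the part that bears pot_center; the job needs the middle-sized.

How it is judged:
By the outcome, as a careful person would: the job done as asked, in the order asked, and still so for the second after the job is handed in, while the arm keeps its last pose, push and grip.
It also fails if it takes over 72 s, if anything falls off the work surface, if the arm or the gripper's body presses on something with over 40 N, if the wrist force passes 120 N, or if a joint passes its speed limit or range.

## Working session

There is one attempt and no reset: what is moved stays moved. The work goes in short steps, Python scripts to look and compute and a tool call to move; the robot and the scene stay as the last step left them, time stands still between calls to the robot, and variables do not carry over. Pictures are saved under pics/ and viewed, and the job is handed in when it is done.

Besides the shell and the picture viewer there is one more tool, called as a command line: name --pt "numbers of a row" for each row, then --argument value for the rest. send_rows: Moves the arm, as the interface text tells. Its arguments: {"type":"object","properties":{"series":{"type":"array","items":{"type":"array","items":{"type":"number"}}},"squeeze":{"type":"number"}},"required":["series"]}

```bash
ls; mkdir -p pics
cat > h.py <<'E'
import numpy as np,cv2
from cell import sensors,optics,ctrl
def grab(n,tag):
    p,d=optics.capture(n); cv2.imwrite(f'pics/{tag}.png',p[:,:,::-1]); np.save(f'pics/{tag}_d.npy',d); return p,d
def ray(n,u,v):
    c=optics.calibration(n);K=np.array(c['mtx']);k=c['k1']
    x,y=(u-K[0,2])/K[0,0],(v-K[1,2])/K[1,1]
    r=rd=np.hypot(x,y)
    for _ in range(30): r=rd/(1+k*r*r)
    s=r/rd if rd>0 else 1
    return np.array([x*s,y*s,1.])
def pt(n,u,v,d):
    T=np.linalg.inv(np.array(optics.calibration(n)['world_to_cam']))
    return (T@np.append(ray(n,u,v)*d,1))[:3]
def onz(n,u,v,z):
    T=np.linalg.inv(np.array(optics.calibration(n)['world_to_cam']))
    o=T[:3,3];w=T[:3,:3]@ray(n,u,v)
    return o+w*(z-o[2])/w[2]
def proj(n,P):
    c=optics.calibration(n);K=np.array(c['mtx']);T=np.array(c['world_to_cam'])
    q=T@np.append(P,1);x,y=q[0]/q[2],q[1]/q[2];s=1+c['k1']*(x*x+y*y)
    return np.array([K[0,0]*x*s+K[0,2],K[1,1]*y*s+K[1,2]])
def cloud(n,d):
    v,u=np.mgrid[:480,:640]
    c=optics.calibration(n);K=np.array(c['mtx']);k=c['k1']
    x,y=(u-K[0,2])/K[0,0],(v-K[1,2])/K[1,1]
    rd=np.hypot(x,y);r=rd.copy()
    for _ in range(30): r=rd/(1+k*r*r)
    s=np.where(rd>0,r/np.maximum(rd,1e-9),1)
    P=np.stack([x*s*d,y*s*d,d,np.ones_like(d)],-1)
    W=P@np.linalg.inv(np.array(c['world_to_cam'])).T
    W=W[...,:3];W[d<=0]=np.nan;return W
E
python3 - <<'E'
from h import *
grab('side','s0');grab('top','t0')
s=sensors.get_state();print(s)
for n in('side','top'):
    c=optics.calibration(n);print(n,c['mtx'],c['k1'],np.linalg.inv(np.array(c['world_to_cam'])).round(3))
E
```

```text
pics
{'time_s': 0.1, 'joint_pos': array([ 1.03028992e+00,  1.04636237e-01,  9.65511937e-02,  1.56387718e+00,
       -2.45164593e-05,  1.35306275e+00]), 'joint_vel': array([ 0.0001582 , -0.00075304,  0.00089754,  0.00203934,  0.00016451,
       -0.00114836]), 'tau': array([ 4.12402864e-03, -5.58204639e+01,  5.04724360e+01,  1.28389968e-02,
       -4.08713495e-04, -1.34781129e-05]), 'tcp_pos': array([0.19016985, 0.56873237, 0.20650434]), 'ee_rot': array([ 0.57347078, -0.41333014,  0.57422123,  0.41298842]), 'contact_force': array([0.07137507, 0.28749671, 0.36899084]), 'moment': array([ 0.0276737 ,  0.00585392, -0.02797876]), 'finger_gap': 0.08565019635190495}
side [[436.60593569   0.         319.32559355]
 [  0.         436.60593569 236.28790731]
 [  0.           0.           1.        ]] 0.016274340123978145 [[ 0.997  0.056 -0.049  0.611]
 [ 0.074 -0.682  0.727 -0.715]
 [ 0.007 -0.729 -0.684  0.874]
 [ 0.     0.     0.     1.   ]]
top [[588.89519497   0.         325.90443534]
 [  0.         588.89519497 235.66181673]
 [  0.           0.           1.        ]] -0.06695000288487622 [[ 0.009 -0.994  0.109  0.417]
 [-1.    -0.008  0.005  0.126]
 [-0.004 -0.109 -0.994  1.435]
 [ 0.     0.     0.     1.   ]]
```

View pics/s0.png

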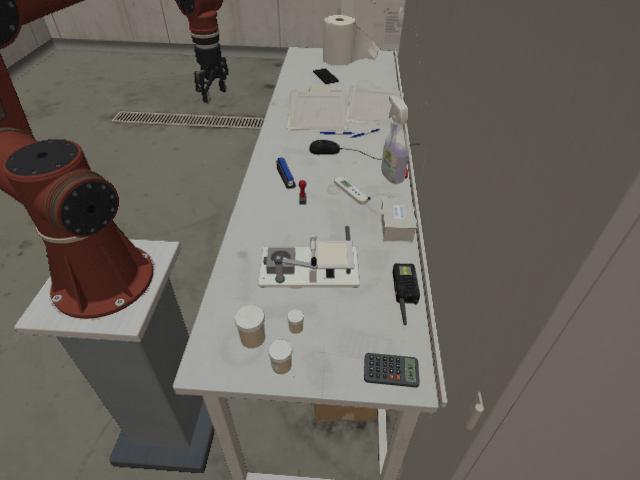

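View pics/t0.png

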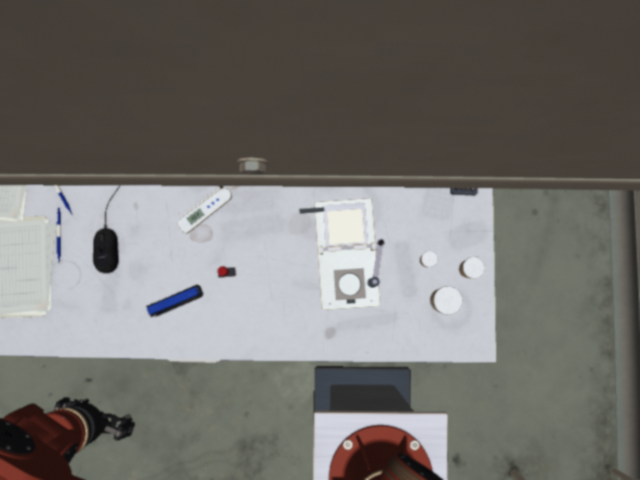

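Pot candidates, as side / top pixels: large (251,326) / (447,300), middle (281,356) / (473,267), small (296,321) / (429,259). By the description it should be the middle one. I'll check it in a close crop with measurements.

Run:
```python
from h import *
s=cv2.imread('pics/s0.png');t=cv2.imread('pics/t0.png')
a=cv2.resize(s[225:385,225:425],(800,640),interpolation=cv2.INTER_CUBIC)[:600]
cv2.imwrite('pics/s0c.png',a)
cv2.imwrite('pics/t0c.png',cv2.resize(t[185:320,295:495],(800,540),interpolation=cv2.INTER_CUBIC))
W=cloud('top',np.load('pics/t0_d.npy'))
for u,v in[(447,300),(473,267),(429,259),(349,285),(345,225),(305,211),(374,282),(380,242),(325,300),(470,190),(250,80),(400,160),(400,180),(373,305)]:
    print(u,v,np.nanmedian(W[v-1:v+2,u-1:u+2].reshape(-1,3),0).round(4))
# lid tops
for (u,v) in[(447,300),(473,267),(429,259)]:
    z=W[v,u,2]; R=W[v-25:v+26,u-25:u+26]; m=(abs(R[...,2]-z)<.006)&(np.hypot(R[...,0]-W[v,u,0],R[...,1]-W[v,u,1])<.06)
    n,l,st,c=cv2.connectedComponentsWithStats(m.astype(np.uint8)); k=l[25,25]; p=R[l==k]
    area=st[k,4]*(np.nanmedian(1.435-z)/588.9)**2
    print('lid',p.mean(0).round(4),'diam',2*np.sqrt(area/np.pi),(np.ptp(p,axis=0)).round(4))
```

```text
447 300 [ 0.4199 -0.1458  0.0848]
473 267 [ 0.4972 -0.2111  0.0622]
429 259 [ 0.5161 -0.1111  0.0489]
349 285 [0.4543 0.0762 0.0178]
345 225 [0.5943 0.0877 0.059 ]
305 211 [0.6267 0.1824 0.0586]
374 282 [0.4594 0.0226 0.0992]
380 242 [0.5487 0.0105 0.1161]
325 300 [0.4179 0.1335 0.0147]
470 190 [ 0.6895 -0.2213  0.0109]
250 80 [0.4789 0.1485 1.2753]
400 160 [0.4791 0.0945 1.1799]
400 180 [0.4774 0.0905 1.1454]
373 305 [0.4069 0.0186 0.0147]
lid [ 0.4208 -0.1468  0.0831] diam 0.060686892792896796 [0.0641 0.0643 0.0117]
lid [ 0.4969 -0.2131  0.0621] diam 0.03972731392754451 [0.0494 0.0514 0.0118]
lid [ 0.5173 -0.1111  0.0489] diam 0.036273356753897264 [0.036  0.0358 0.0117]
```

View pics/s0c.png

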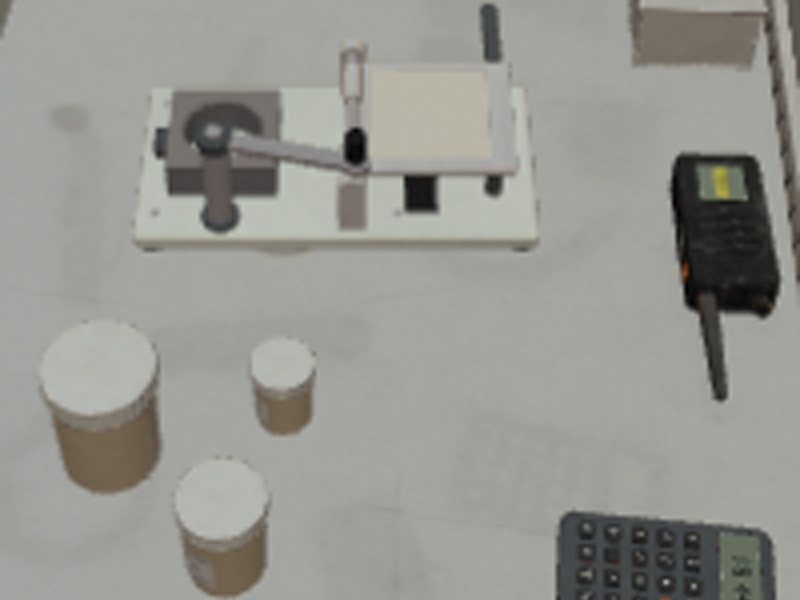

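View pics/t0c.png

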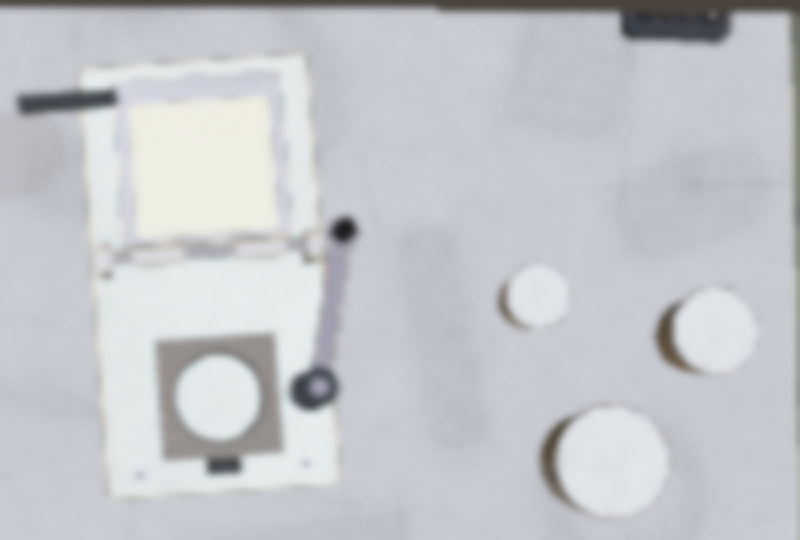

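The middle pot's lid measures about 50 mm across with its top near 65 mm, so it matches. The large one is 64 mm across and 85 mm tall, and the small one 36 mm and 49 mm. Next I'll work out precise poses.

Run:
```python
from h import *
from scipy.spatial.transform import Rotation as R
from scipy.optimize import least_squares
f=lambda x,y:(x/4-.375+295,y/4-.375+185)
B=np.array([onz('top',*f(*p),.018)[:2] for p in[(82,70),(303,57),(337,483),(112,495)]])
L=np.array([[.206,.07],[.206,-.07],[-.056,-.07],[-.056,.07]])
K=np.array([onz('top',*f(*p),.046)[:2] for p in[(155,342),(274,334),(283,449),(163,460)]])
KL=np.array([[.036,.036],[.036,-.036],[-.036,-.036],[-.036,.036]])
def res(p,obs,l):
    c,s=np.cos(p[2]),np.sin(p[2]);return (l@np.array([[c,s],[-s,c]])+p[:2]-obs).ravel()
for o,l in((B,L),(K,KL),(np.vstack([B,K]),np.vstack([L,KL]))):
    r=least_squares(res,[.45,.08,0],args=(o,l));print(r.x.round(4),(r.fun*1e3).round(1))
print('hole',onz('top',*f(218,397),.046).round(4))
print('knob',onz('top',*f(344,229),.118).round(4),'post',onz('top',*f(316,388),.096).round(4))
print('bar ends',onz('top',*f(18,105),.062).round(4),onz('top',*f(116,97),.062).round(4))
print('pot top',onz('top',*f(714,330),.065).round(4))
g=lambda x,y:(x/4-.375+225,y/4-.375+225)
print('side: pot',onz('side',*g(222,499),.065).round(4),'knob base/top',onz('side',*g(356,135),.118).round(4),'hole',onz('side',*g(223,131),.046).round(4))
SB=np.array([onz('side',*g(*p),.018)[:2] for p in[(152,88),(136,241),(538,241),(524,88)]]);print('side base corners',SB.round(4))
q=R.from_quat(sensors.get_state()['ee_rot'],scalar_first=True).as_matrix();print(q.round(3))
W=cloud('side',np.load('pics/s0_d.npy'))
for u,v in[(440,250),(480,350),(420,150),(520,200),(300,90),(405,150)]: print(u,v,W[v,u].round(3))
```

```text
[0.456  0.0763 0.0766] [ 1.1  2.2  2.7 -2.8 -0.7 -2.2 -3.1  2.8]
[0.4567 0.0765 0.0827] [ 1.4  1.1  2.  -0.5 -2.2 -1.  -1.2  0.4]
[0.4563 0.0764 0.077 ] [ 1.4  2.3  3.  -2.6 -0.3 -2.2 -2.8  2.9  1.3  0.8  1.5 -0.8 -2.8 -0.9
 -1.3  0.5]
hole [0.4561 0.0769 0.046 ]
knob [0.5489 0.0091 0.118 ] post [0.4603 0.0231 0.096 ]
bar ends [0.6263 0.1962 0.062 ] [0.6316 0.1384 0.062 ]
pot top [ 0.4967 -0.2119  0.065 ]
side: pot [ 0.4963 -0.2113  0.065 ] knob base/top [0.549 0.01  0.118] hole [0.4555 0.0755 0.046 ]
side base corners [[0.3951 0.1396]
 [0.4085 0.0008]
 [0.6649 0.0216]
 [0.654  0.1609]]
[[-0.001 -0.948  0.317]
 [-0.001  0.317  0.948]
 [-1.     0.    -0.001]]
440 250 [0.865 0.094 0.089]
480 350 [ 0.864 -0.275  0.211]
420 150 [0.863 0.594 0.071]
520 200 [ 0.866 -0.199  0.483]
300 90 [3.890e-01 1.171e+00 1.000e-03]
405 150 [0.798 0.497 0.129]
```

Fit results:

| Item | Position |
|---|---|
| Reader | (0.456, 0.0763), yaw ≈ 0.079 |
| Pot axis | (0.4965, -0.2116) |
| Lever | ≈ 0.13 |
| Flap bar | ≈ (0.629, 0.170) |

The arm moves first, to above the pot.

send_rows --pt "0.085 0.03 -0.046 0 -0.146" --pt "0.085 0.06 -0.092 0 -0.292" --pt "0.085 0.09 -0.138 0 -0.438" --pt "0.085 0.12 -0.184 0 -0.584" --pt "0.085 0.15 -0.23 0 -0.73" --pt "0.085 0.178 -0.276 0 -0.877" --pt "0.085 0.205 -0.322 0 -1.023" --pt "0.085 0.23 -0.369 0 -1.169" --squeeze 40

```text
time_s: 1.1
tcp_pos: [0.4208, 0.1984, 0.207]
ee_rot: [0.707, -0.026, 0.707, 0.026]
contact_force: [0.7, 0.0, -0.1]
finger_gap: 0.0851
```

send_rows --pt "0.085 0.01 -0.052 0 0" --pt "0.085 0.02 -0.104 0 0" --pt "0.085 0.03 -0.156 0 0" --pt "0.085 0.04 -0.208 0 0" --pt "0.085 0.05 -0.26 0 0" --pt "0.085 0.06 -0.312 0 0" --pt "0.085 0.07 -0.364 0 0" --pt "0.085 0.0765 -0.4115 0 0"

```text
time_s: 2.1
tcp_pos: [0.4968, -0.2133, 0.2068]
ee_rot: [0.706, -0.028, 0.707, 0.028]
contact_force: [0.2, 1.4, -0.9]
finger_gap: 0.085
```

send_rows --pt "0.085 0 0 -0.05 0" --pt "0.085 0 0 -0.1 0" --pt "0.085 0 0 -0.14 0" --pt "0.085 0 0 -0.165 0" --pt "0.085 0 0 -0.171 0" --pt "0.085 0 0 -0.171 0" --pt "0.085 0 0 -0.171 0" --pt "0.085 0 0 -0.171 0"

```text
time_s: 3.1
tcp_pos: [0.4975, -0.212, 0.0374]
ee_rot: [0.707, -0.028, 0.706, 0.028]
contact_force: [-0.3, 0.1, -0.4]
finger_gap: 0.0849
```

Run:
```python
from h import *
p,d=grab('side','s1');s=sensors.get_state();print(s['tcp_pos'],s['contact_force'])
cv2.imwrite('pics/s1c.png',cv2.resize(cv2.imread('pics/s1.png')[260:400,200:380],(720,560),interpolation=cv2.INTER_CUBIC))
```

```text
[ 0.49739314 -0.21184408  0.03717321] [ 0.35889389 -0.29036261  0.18302975]
```

View pics/s1c.png

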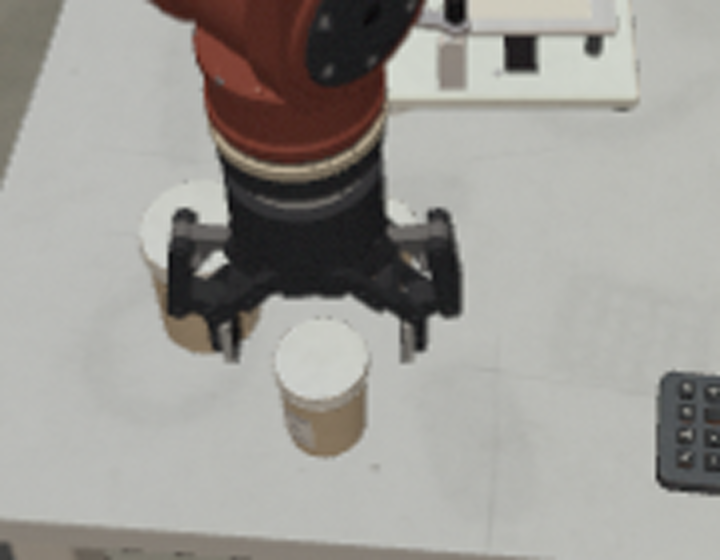

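Run:
```python
from h import *
for z in(.037,.05,.065): print(z,[((proj('side',[.4975+s*.0425,-.212+s*.0034,z])-[200,260])*4).round() for s in(-1,0,1)])
```

```text
0.037 [array([246., 388.]), array([325., 387.]), array([404., 387.])]
0.05 [array([244., 374.]), array([324., 374.]), array([404., 374.])]
0.065 [array([242., 359.]), array([322., 359.]), array([403., 359.])]
```

Run:
```python
from h import *
d=np.load('pics/s1_d.npy');W=cloud('side',d)
m=(W[...,1]>-.26)&(W[...,1]<-.17)&(W[...,2]>.01)&(abs(W[...,0]-.497)<.075)
for v in range(330,362,2):
    for a,b in((250,264),(298,310)):
        mm=m[v,a:b]; 
        if mm.any(): print(v,a,W[v,a:b][mm].mean(0).round(3),mm.sum(),end=' | ')
    print()
cv2.imwrite('pics/s1d.png',cv2.resize(cv2.imread('pics/s1.png')[300:370,240:320],(800,700),interpolation=cv2.INTER_CUBIC)[:600])
```

```text
330 250 [ 0.453 -0.215  0.136] 14 | 330 298 [ 0.547 -0.206  0.134] 12 | 
332 250 [ 0.453 -0.22   0.136] 13 | 332 298 [ 0.547 -0.209  0.132] 12 | 
334 250 [ 0.455 -0.225  0.138] 14 | 334 298 [ 0.548 -0.215  0.133] 12 | 
336 250 [ 0.455 -0.228  0.134] 14 | 336 298 [ 0.548 -0.218  0.13 ] 12 | 
338 250 [ 0.45  -0.226  0.124] 10 | 338 298 [ 0.548 -0.218  0.124] 12 | 
340 250 [ 0.45  -0.223  0.112] 10 | 340 298 [ 0.547 -0.219  0.118] 6 | 
342 250 [ 0.447 -0.217  0.095] 10 | 342 298 [ 0.546 -0.216  0.106] 7 | 
344 250 [ 0.445 -0.213  0.082] 10 | 344 298 [ 0.546 -0.217  0.1  ] 7 | 
346 250 [ 0.446 -0.217  0.081] 8 | 346 298 [ 0.546 -0.217  0.093] 7 | 
348 250 [ 0.452 -0.225  0.087] 4 | 348 298 [ 0.543 -0.218  0.087] 4 | 
350 250 [ 0.452 -0.227  0.081] 4 | 350 298 [ 0.544 -0.219  0.08 ] 3 |
```

View pics/s1d.png

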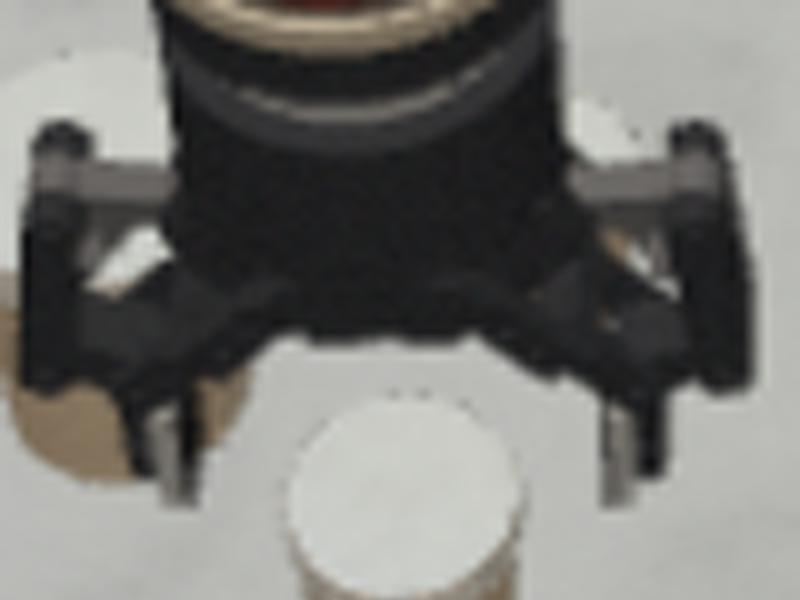

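Run:
```python
from h import *
d=np.load('pics/s1_d.npy');W=cloud('side',d)
for v in(310,320,325,330,332,335): print(v,W[v,279].round(3), W[v,256].round(3),W[v,246].round(3))
print('lid',W[345:356:2,281].round(3))
print('pads');print(W[340:352,256:260].round(3).tolist())
```

```text
310 [ 0.508 -0.242  0.243] [ 0.431 -0.128  0.085] [ 0.409 -0.13   0.085]
320 [ 0.508 -0.248  0.221] [ 0.456 -0.219  0.176] [ 0.438 -0.223  0.179]
325 [ 0.507 -0.248  0.205] [ 0.439 -0.168  0.085] [ 0.438 -0.227  0.168]
330 [ 0.5   -0.222  0.152] [ 0.449 -0.207  0.124] [ 0.436 -0.227  0.151]
332 [ 0.5   -0.223  0.146] [ 0.451 -0.213  0.125] [ 0.436 -0.229  0.147]
335 [ 0.479 -0.133  0.001] [ 0.455 -0.228  0.138] [ 0.434 -0.228  0.135]
lid [[ 0.497 -0.203  0.068]
 [ 0.497 -0.206  0.065]
 [ 0.498 -0.211  0.066]
 [ 0.499 -0.216  0.067]
 [ 0.5   -0.222  0.068]
 [ 0.5   -0.225  0.067]]
pads
[[[0.452, -0.226, 0.117], [0.454, -0.224, 0.115], [0.455, -0.222, 0.111], [0.454, -0.213, 0.098]], [[0.452, -0.226, 0.114], [0.454, -0.226, 0.113], [0.455, -0.223, 0.11], [0.455, -0.215, 0.098]], [[0.452, -0.226, 0.11], [0.454, -0.226, 0.11], [0.455, -0.224, 0.108], [0.455, -0.217, 0.096]], [[0.451, -0.226, 0.105], [0.454, -0.227, 0.107], [0.455, -0.226, 0.106], [0.455, -0.217, 0.092]], [[0.451, -0.227, 0.104], [0.453, -0.225, 0.101], [0.455, -0.227, 0.104], [0.455, -0.219, 0.091]], [[0.451, -0.226, 0.099], [0.453, -0.226, 0.1], [0.455, -0.226, 0.099], [0.455, -0.22, 0.09]], [[0.45, -0.226, 0.095], [0.452, -0.225, 0.093], [0.454, -0.225, 0.093], [0.455, -0.221, 0.088]], [[0.45, -0.225, 0.091], [0.452, -0.226, 0.091], [0.454, -0.226, 0.091], [0.455, -0.223, 0.088]], [[0.449, -0.224, 0.085], [0.452, -0.227, 0.09], [0.453, -0.224, 0.086], [0.455, -0.225, 0.086]], [[0.449, -0.226, 0.084], [0.452, -0.227, 0.085], [0.454, -0.227, 0.086], [0.456, -0.226, 0.085]], [[0.449, -0.228, 0.083], [0.451, -0.228, 0.083], [0.453, -0.225, 0.079], [0.455, -0.226, 0.081]], [[0.433, -0.18, 0.0], [0.435, -0.18, 0.001], [0.437, -0.177, -0.003], [0.439, -0.177, -0.002]]]
```

Run:
```python
from h import *
p,d=grab('side','s2');p2,d2=grab('top','t2');s=sensors.get_state();print(s['tcp_pos'],s['time_s'],s['joint_pos'])
W=cloud('side',d)
for v in(330,340,350,355,360,365): print(v,W[v,256].round(3),W[v,279].round(3))
W=cloud('top',d2)
cv2.imwrite('pics/t2c.png',cv2.resize(cv2.imread('pics/t2.png')[180:330,395:515],(640,600*1),interpolation=cv2.INTER_CUBIC))
```

```text
[ 0.497113   -0.21164189  0.03672582] 3.25 [-6.44764183e-01 -3.74462485e-02 -3.58125135e-01  1.24929034e+00
  5.15902905e-05  8.47044237e-01]
330 [ 0.449 -0.207  0.124] [ 0.5   -0.221  0.15 ]
340 [ 0.452 -0.226  0.117] [ 0.491 -0.19   0.067]
350 [ 0.449 -0.226  0.08 ] [ 0.495 -0.215  0.068]
355 [ 0.434 -0.188 -0.002] [ 0.496 -0.226  0.067]
360 [ 0.438 -0.203  0.002] [ 0.497 -0.236  0.064]
365 [ 0.439 -0.214 -0.   ] [ 0.496 -0.234  0.041]
```

View pics/s2.png

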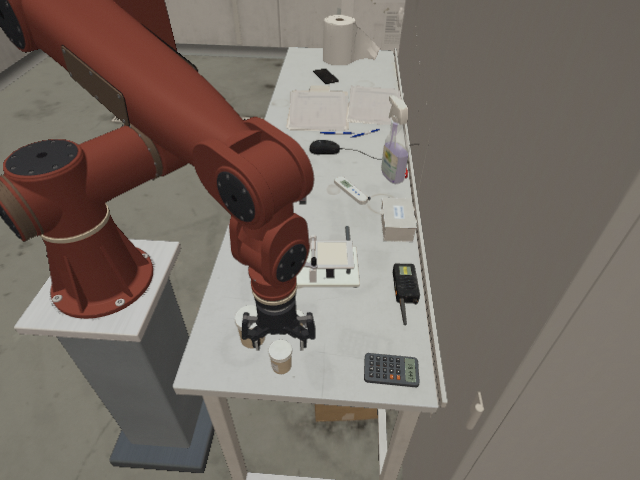

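View pics/t2.png

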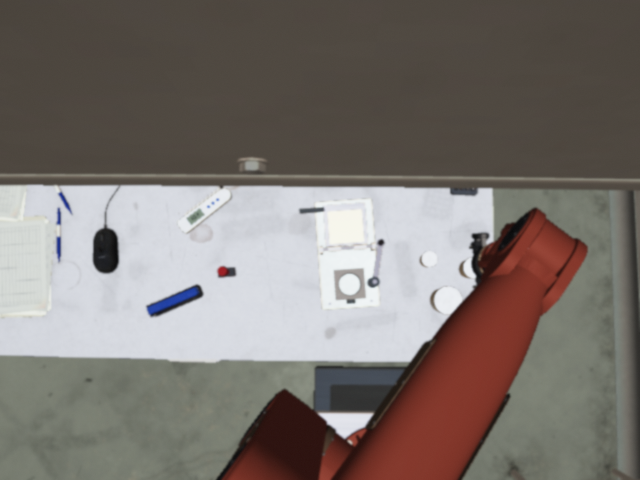

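The fingertips look about 28 mm higher in the picture than the reported TCP implies: the pad ends are at crop row 505, level with the lid's centre. I'll lower a little, which is safe whichever is right, and look again.

send_rows --pt "0.085 0 0 -0.01 0" --pt "0.085 0 0 -0.02 0" --pt "0.085 0 0 -0.022 0" --pt "0.085 0 0 -0.022 0" --pt "0.085 0 0 -0.022 0" --pt "0.085 0 0 -0.022 0" --pt "0.085 0 0 -0.022 0" --pt "0.085 0 0 -0.022 0"

```text
time_s: 4.25
tcp_pos: [0.4969, -0.2115, 0.0143]
ee_rot: [0.707, -0.028, 0.706, 0.028]
contact_force: [0.4, 0.6, -0.1]
finger_gap: 0.0851
```

Run:
```python
from h import *
p,d=grab('side','s3');s=sensors.get_state();print(s['tcp_pos'],s['contact_force'])
cv2.imwrite('pics/s3c.png',cv2.resize(p[300:380,230:330,::-1],(750,600),interpolation=cv2.INTER_CUBIC))
W=cloud('side',d)
for v in range(340,372,2): print(v,W[v,256].round(3),W[v,303].round(3))
```

```text
[ 0.49686871 -0.21148063  0.01430564] [ 0.06501508 -0.05236967 -0.64123683]
340 [ 0.451 -0.223  0.112] [ 0.545 -0.209  0.103]
342 [ 0.452 -0.226  0.111] [ 0.547 -0.218  0.109]
344 [ 0.451 -0.226  0.102] [ 0.546 -0.218  0.102]
346 [ 0.45  -0.226  0.095] [ 0.546 -0.22   0.097]
348 [ 0.45  -0.227  0.088] [ 0.546 -0.216  0.084]
350 [ 0.449 -0.226  0.079] [ 0.546 -0.218  0.079]
352 [ 0.446 -0.221  0.063] [ 0.546 -0.219  0.073]
354 [ 0.434 -0.186 -0.002] [ 0.546 -0.218  0.063]
356 [ 0.435 -0.193  0.001] [ 0.545 -0.216  0.053]
358 [ 0.436 -0.195 -0.003] [ 0.542 -0.19   0.002]
360 [ 0.438 -0.203  0.002] [ 0.542 -0.194  0.001]
362 [ 0.438 -0.207  0.   ] [ 0.543 -0.2    0.003]
364 [ 0.439 -0.214  0.003] [ 0.543 -0.204  0.   ]
366 [ 0.44  -0.216 -0.001] [ 0.544 -0.208 -0.001]
368 [ 0.441 -0.222  0.001] [ 0.544 -0.213 -0.002]
370 [ 0.441 -0.226 -0.   ] [ 0.545 -0.218 -0.   ]
```

View pics/s3c.png

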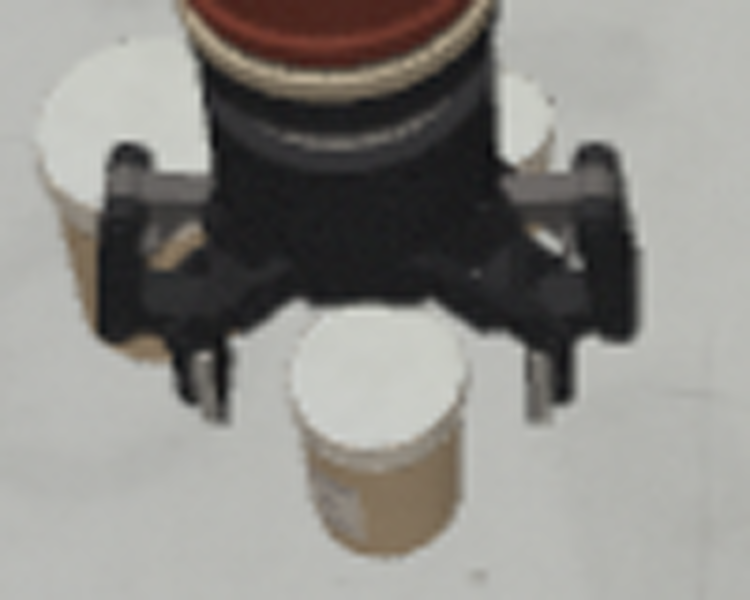

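Tips are now seen at about z 0.053, with the lid spanning 0.052–0.065, so closing here grips the lid. Closing.

send_rows --pt "0.04 0 0 0 0" --pt "0.04 0 0 0 0" --pt "0.04 0 0 0 0" --pt "0.04 0 0 0 0" --pt "0.04 0 0 0 0" --pt "0.04 0 0 0 0" --pt "0.04 0 0 0 0" --pt "0.04 0 0 0 0" --squeeze 40

```text
time_s: 5.3
tcp_pos: [0.4969, -0.2116, 0.0145]
ee_rot: [0.707, -0.028, 0.706, 0.028]
contact_force: [-2.0, 1.0, 5.8]
finger_gap: 0.0492
```

Run:
```python
from h import *
p,d=grab('side','s4');s=sensors.get_state();print(s['tcp_pos'],s['contact_force'],s['finger_gap'])
cv2.imwrite('pics/s4c.png',cv2.resize(p[300:380,230:330,::-1],(750,600),interpolation=cv2.INTER_CUBIC))
W=cloud('side',d)
for v in range(340,372,2): print(v,W[v,262:270:2].round(3).tolist(),W[v,296].round(3))
```

```text
[ 0.49696139 -0.21159567  0.01447824] [-1.76279307 -0.46627137  5.09447299] 0.049088762673625115
340 [[0.46, -0.211, 0.095], [0.467, -0.222, 0.112], [0.474, -0.229, 0.124], [0.478, -0.229, 0.125]] [ 0.53  -0.203  0.092]
342 [[0.461, -0.216, 0.095], [0.469, -0.228, 0.114], [0.473, -0.23, 0.118], [0.477, -0.23, 0.119]] [ 0.531 -0.21   0.094]
344 [[0.463, -0.223, 0.1], [0.469, -0.231, 0.112], [0.473, -0.229, 0.11], [0.477, -0.231, 0.113]] [ 0.531 -0.215  0.096]
346 [[0.463, -0.226, 0.096], [0.466, -0.224, 0.095], [0.47, -0.224, 0.094], [0.472, -0.215, 0.08]] [ 0.532 -0.219  0.094]
348 [[0.462, -0.225, 0.088], [0.466, -0.225, 0.088], [0.47, -0.224, 0.086], [0.472, -0.216, 0.075]] [ 0.532 -0.221  0.09 ]
350 [[0.459, -0.218, 0.069], [0.464, -0.221, 0.075], [0.469, -0.224, 0.08], [0.472, -0.22, 0.073]] [ 0.531 -0.215  0.074]
352 [[0.46, -0.223, 0.069], [0.464, -0.221, 0.067], [0.469, -0.224, 0.071], [0.473, -0.222, 0.07]] [ 0.531 -0.215  0.066]
354 [[0.448, -0.186, 0.0], [0.463, -0.221, 0.059], [0.468, -0.223, 0.063], [0.472, -0.222, 0.062]] [ 0.531 -0.216  0.059]
356 [[0.449, -0.191, -0.0]
[... 254 characters left out ...]
5, -0.201, 0.001], [0.459, -0.2, -0.001], [0.464, -0.201, 0.002]] [ 0.526 -0.194 -0.002]
362 [[0.451, -0.206, 0.001], [0.456, -0.205, -0.0], [0.46, -0.205, -0.001], [0.465, -0.205, -0.0]] [ 0.527 -0.2    0.   ]
364 [[0.452, -0.21, -0.001], [0.456, -0.21, -0.001], [0.461, -0.21, -0.001], [0.465, -0.209, -0.001]] [ 0.528 -0.205  0.   ]
366 [[0.453, -0.216, -0.0], [0.457, -0.216, 0.0], [0.462, -0.215, 0.001], [0.467, -0.216, 0.003]] [ 0.528 -0.212  0.004]
368 [[0.454, -0.221, 0.0], [0.458, -0.22, -0.0], [0.462, -0.219, -0.001], [0.467, -0.22, 0.001]] [ 0.529 -0.214 -0.002]
370 [[0.455, -0.225, -0.0], [0.459, -0.225, -0.001], [0.464, -0.225, 0.001], [0.468, -0.225, 0.001]] [ 0.529 -0.218 -0.002]
```

View pics/s4c.png

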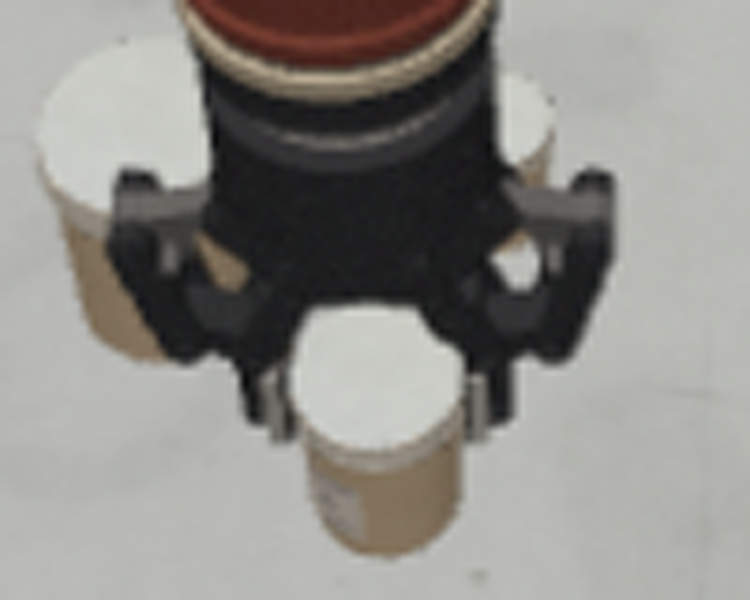

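Gripped at a 49 mm gap. The visible tips are about 30 mm above the reported TCP, so I'll allow for that. Lifting first, then across at height.

send_rows --pt "0.04 0 0 0.015 0" --pt "0.04 0 0 0.04 0" --pt "0.04 0 0 0.075 0" --pt "0.04 0 0 0.11 0" --pt "0.04 0 0 0.135 0" --pt "0.04 0 0 0.15 0" --pt "0.04 0 0 0.15 0" --pt "0.04 0 0 0.15 0"

```text
time_s: 6.35
tcp_pos: [0.4964, -0.2111, 0.163]
ee_rot: [0.706, -0.028, 0.707, 0.028]
contact_force: [-1.0, 0.2, -1.5]
finger_gap: 0.0492
```

send_rows --pt "0.04 -0.004 0.03 0 0" --pt "0.04 -0.011 0.075 0 0" --pt "0.04 -0.018 0.125 0 0" --pt "0.04 -0.025 0.175 0 0" --pt "0.04 -0.032 0.225 0 0" --pt "0.04 -0.038 0.265 0 0" --pt "0.04 -0.0407 0.2878 0 0" --pt "0.04 -0.0407 0.2878 0 0"

```text
time_s: 7.35
tcp_pos: [0.4553, 0.0776, 0.1631]
ee_rot: [0.706, -0.029, 0.707, 0.029]
contact_force: [-1.2, -0.2, -1.2]
finger_gap: 0.049
```

Run:
```python
from h import *
p,d=grab('side','s5');s=sensors.get_state();print(s['tcp_pos'],s['contact_force'],s['finger_gap'],s['joint_pos'].round(2))
cv2.imwrite('pics/s5c.png',cv2.resize(p[190:310,230:380,::-1],(750,600),interpolation=cv2.INTER_CUBIC))
```

```text
[0.45559652 0.07662455 0.16326411] [ 0.68413039 -0.84767166 -0.96035928] 0.049203857466728944 [-0.12 -0.33 -0.38  1.51 -0.    1.37]
```

View pics/s5c.png

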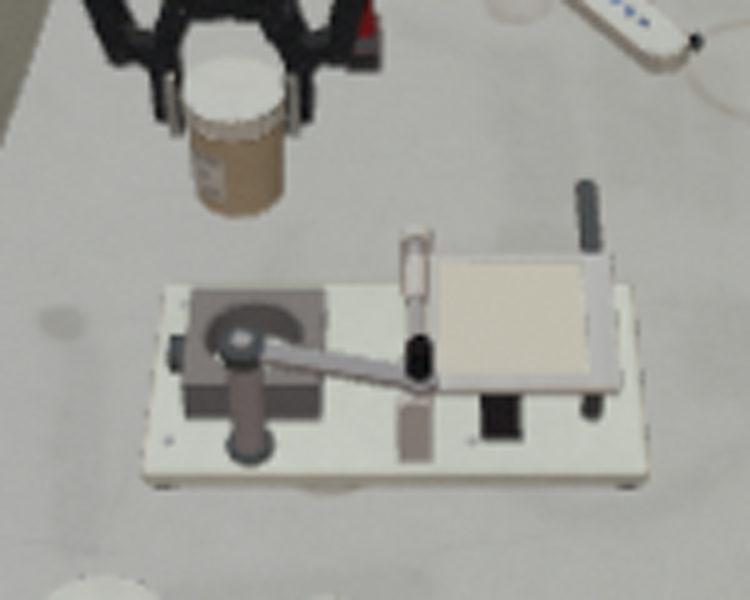

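Run:
```python
from h import *
im=cv2.imread('pics/s5.png');im=cv2.resize(im[190:310,230:380],(750,600),interpolation=cv2.INTER_CUBIC)
def circ(c,r,z,col):
    a=np.linspace(0,2*np.pi,60);q=np.array([(proj('side',[c[0]+r*np.cos(t),c[1]+r*np.sin(t),z])-[230,190])*5+2 for t in a])
    cv2.polylines(im,[q.round().astype(int)],True,col,1)
circ((.4557,.0766),.023,.149,(0,0,255));circ((.4557,.0766),.025,.214,(0,0,255));circ((.456,.0763),.0255,.046,(0,255,0))
cv2.imwrite('pics/s5o.png',im)
```

View pics/s5o.png

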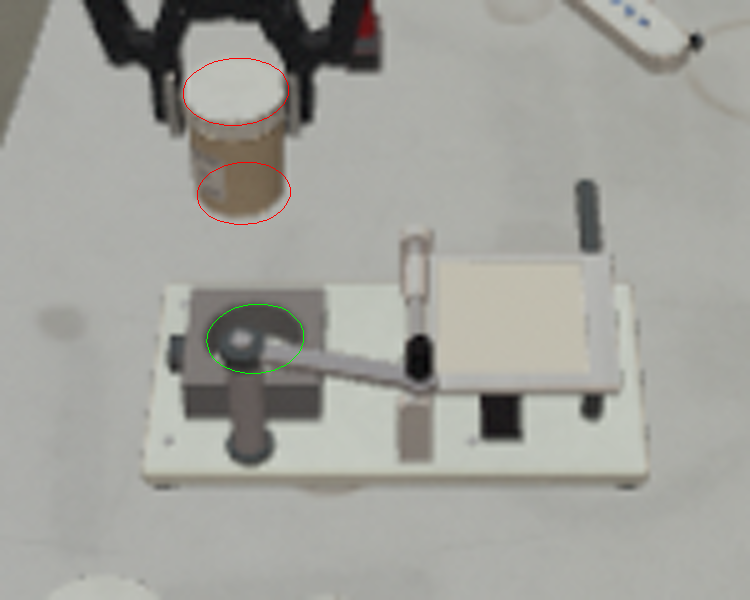

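Run:
```python
from h import *
def mk(tag,out,box,sc,cs):
    im=cv2.imread(f'pics/{tag}.png');x0,y0,x1,y1=box
    im=cv2.resize(im[y0:y1,x0:x1],None,fx=sc,fy=sc,interpolation=cv2.INTER_CUBIC)
    for c,r,z,col in cs:
        a=np.linspace(0,2*np.pi,60);q=np.array([(proj('side',[c[0]+r*np.cos(t),c[1]+r*np.sin(t),z])-[x0,y0])*sc+sc/2-.5 for t in a])
        cv2.polylines(im,[q.round().astype(int)],True,col,1)
    return im
R=(0,0,255)
c=(.4966,-.2115)
a=mk('s0','',(260,330,310,380),8,[(c,.023,0,R),(c,.025,.065,R)])
c=(.4557,.0766)
b=mk('s5','',(255,190,305,240),8,[(c,.023,.149,R),(c,.025,.214,R)])
cv2.imwrite('pics/cmp.png',np.hstack([a,b]))
```

```text
(no output)
```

View pics/cmp.png

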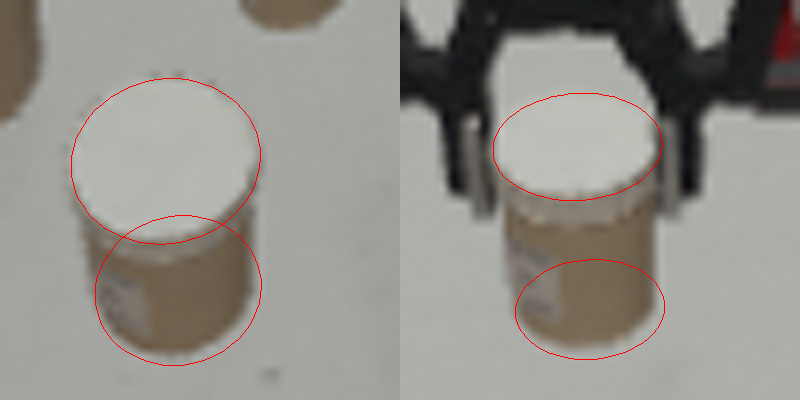

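The overlay matches to within about 2 mm, and the base offset is the same as before the grasp, so the pot hasn't tilted in the grip. Lowering to just above the rim, then slowly in.

send_rows --pt "0.04 0.0003 0.0003 -0.03 0" --pt "0.04 0.0003 0.0003 -0.06 0" --pt "0.04 0.0003 0.0003 -0.08 0" --pt "0.04 0.0003 0.0003 -0.09 0" --pt "0.04 0.0003 0.0003 -0.096 0" --pt "0.04 0.0003 0.0003 -0.1 0" --pt "0.04 0.0003 0.0003 -0.104 0" --pt "0.04 0.0003 0.0003 -0.106 0"

```text
time_s: 8.4
tcp_pos: [0.4566, 0.0767, 0.0583]
ee_rot: [0.707, -0.028, 0.706, 0.028]
contact_force: [-0.5, 0.5, -0.8]
finger_gap: 0.049
```

Run:
```python
from h import *
p,d=grab('side','s6');s=sensors.get_state();print(s['tcp_pos'],s['contact_force'],s['moment'],s['finger_gap'])
cv2.imwrite('pics/s6c.png',cv2.resize(p[190:310,230:380,::-1],(750,600),interpolation=cv2.INTER_CUBIC))
```

```text
[0.45644538 0.07666886 0.05807929] [ 0.50015972  0.14873454 -0.88821319] [ 0.02336541  0.02291532 -0.0868781 ] 0.04898771841209899
```

View pics/s6c.png

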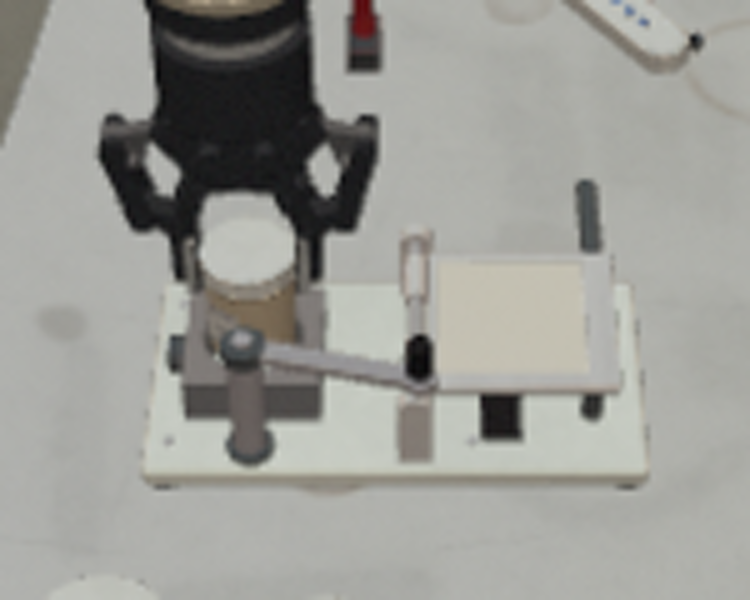

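send_rows --pt "0.04 0 0 -0.003 0" --pt "0.04 0 0 -0.006 0" --pt "0.04 0 0 -0.009 0" --pt "0.04 0 0 -0.012 0" --pt "0.04 0 0 -0.015 0" --pt "0.04 0 0 -0.018 0" --pt "0.04 0 0 -0.018 0" --pt "0.04 0 0 -0.018 0"

```text
time_s: 9.45
tcp_pos: [0.4565, 0.0766, 0.0403]
ee_rot: [0.707, -0.028, 0.706, 0.028]
contact_force: [0.2, -1.1, -1.0]
finger_gap: 0.0493
```

send_rows --pt "0.04 0 0 -0.002 0" --pt "0.04 0 0 -0.004 0" --pt "0.04 0 0 -0.006 0" --pt "0.04 0 0 -0.007 0" --pt "0.04 0 0 -0.008 0" --pt "0.04 0 0 -0.0085 0" --pt "0.04 0 0 -0.0085 0" --pt "0.04 0 0 -0.0085 0"

```text
time_s: 10.45
tcp_pos: [0.4565, 0.0766, 0.0324]
ee_rot: [0.707, -0.028, 0.706, 0.028]
contact_force: [-3.5, -0.6, 6.4]
finger_gap: 0.0488
```

It has reached the floor (+6 N). Releasing and looking.

send_rows --pt "0.085 0 0 0 0" --pt "0.085 0 0 0 0" --pt "0.085 0 0 0 0" --pt "0.085 0 0 0 0" --pt "0.085 0 0 0.03 0" --pt "0.085 0 0 0.08 0" --pt "0.085 0 0 0.13 0" --pt "0.085 0 0 0.15 0"

```text
time_s: 11.45
tcp_pos: [0.4577, 0.0765, 0.185]
ee_rot: [0.708, -0.028, 0.705, 0.028]
contact_force: [0.2, 1.0, -0.2]
finger_gap: 0.0853
```

Run:
```python
from h import *
p,d=grab('side','s7');s=sensors.get_state();print(s['tcp_pos'],s['contact_force'],s['finger_gap'])
cv2.imwrite('pics/s7c.png',cv2.resize(p[190:310,230:380,::-1],(750,600),interpolation=cv2.INTER_CUBIC))
W=cloud('side',d);m=(np.hypot(W[...,0]-.456,W[...,1]-.0763)<.02)&(W[...,2]>.06)&(W[...,2]<.1);P=W[m];print(m.sum(),np.median(P,0))
A=np.c_[P[:,:2],np.ones(len(P))];print(np.linalg.lstsq(A,P[:,2],rcond=None)[0])
```

```text
[0.45816386 0.07643658 0.18636998] [ 0.11431936 -0.66396115  3.27020604] 0.08541770532523751
131 [0.45649415 0.07560207 0.08397004]
[0.00739131 0.00327082 0.08047694]
```

View pics/s7c.png

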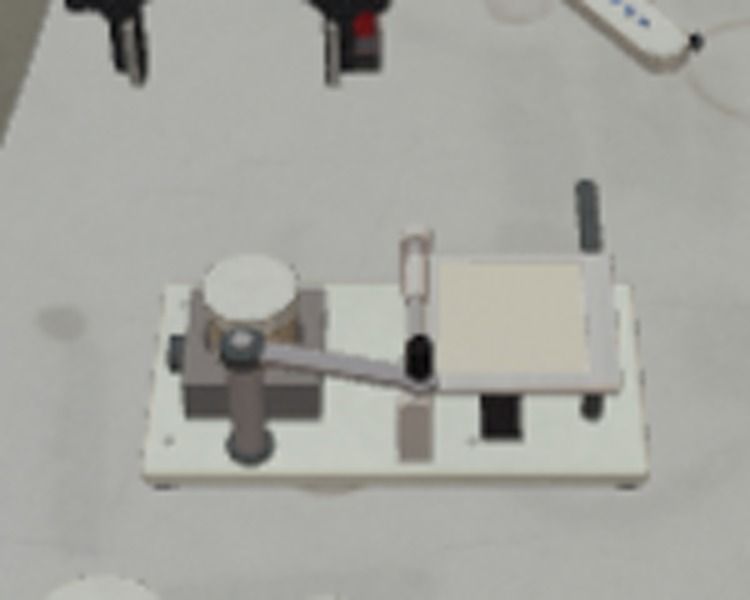

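Pot seated level, with the lid top at z ≈ 0.084. Before the knob, I'll check the tip offset at this pose.

Run:
```python
from h import *
for z in(.2,.21,.22,.226,.235): print(z,proj('side',[.458-.042,.0764-.011-.003,z]).round(1),proj('side',[.458+.042,.0764-.011+.003,z]).round(1))
W=cloud('side',np.load('pics/s7_d.npy'))
for v in range(196,210,2): print(v,W[v,255:260].round(3)[:,1:].tolist())
```

```text
0.2 [259.6 215.2] [295.1 215.5]
0.21 [259.2 212. ] [295.  212.3]
0.22 [258.9 208.7] [294.8 209. ]
0.226 [258.6 206.7] [294.7 207. ]
0.235 [258.3 203.7] [294.6 204. ]
196 [[0.064, 0.256], [0.061, 0.259], [0.066, 0.255], [0.075, 0.248], [0.386, 0.002]]
198 [[0.063, 0.251], [0.062, 0.252], [0.065, 0.25], [0.074, 0.243], [0.376, 0.001]]
200 [[0.059, 0.248], [0.061, 0.247], [0.063, 0.245], [0.067, 0.242], [0.082, 0.23]]
202 [[0.063, 0.239], [0.06, 0.242], [0.061, 0.241], [0.065, 0.238], [0.078, 0.227]]
204 [[0.064, 0.232], [0.063, 0.234], [0.062, 0.235], [0.062, 0.234], [0.076, 0.223]]
206 [[0.334, 0.002], [0.063, 0.228], [0.063, 0.227], [0.064, 0.227], [0.337, 0.0]]
208 [[0.326, 0.0], [0.327, -0.001], [0.326, 0.001], [0.329, -0.001], [0.326, 0.001]]
```

send_rows --pt "0.045 0.012 -0.0085 0 0.17" --pt "0.045 0.024 -0.017 0 0.34" --pt "0.045 0.036 -0.0255 0 0.51" --pt "0.045 0.048 -0.034 0 0.68" --pt "0.045 0.06 -0.0425 0 0.85" --pt "0.045 0.072 -0.051 0 1.02" --pt "0.045 0.084 -0.06 0 1.19" --pt "0.045 0.0932 -0.0672 0 1.357" --squeeze 25

```text
time_s: 12.5
tcp_pos: [0.5497, 0.0092, 0.1806]
ee_rot: [0.531, -0.466, 0.532, 0.467]
contact_force: [1.6, 0.3, 0.3]
finger_gap: 0.0451
```

send_rows --pt "0.045 0 0 0 0" --pt "0.045 0 0 -0.03 0" --pt "0.045 0 0 -0.06 0" --pt "0.045 0 0 -0.075 0" --pt "0.045 0 0 -0.08 0" --pt "0.045 0 0 -0.08 0" --pt "0.045 0 0 -0.08 0" --pt "0.045 0 0 -0.08 0"

```text
time_s: 13.5
tcp_pos: [0.5502, 0.0093, 0.1026]
ee_rot: [0.533, -0.465, 0.532, 0.465]
contact_force: [-0.5, -1.0, 0.2]
finger_gap: 0.045
```

Run:
```python
from h import *
p,d=grab('side','s8');s=sensors.get_state();print(s['tcp_pos'],s['contact_force'],s['finger_gap'],s['joint_pos'].round(2))
cv2.imwrite('pics/s8c.png',cv2.resize(p[190:310,230:380,::-1],(750,600),interpolation=cv2.INTER_CUBIC))
```

```text
[0.55004026 0.00934196 0.10238964] [-0.36361315 -0.21723385 -0.18849673] 0.044956270590898226 [-0.22 -0.04 -0.24  1.37  0.   -0.09]
```

View pics/s8c.png

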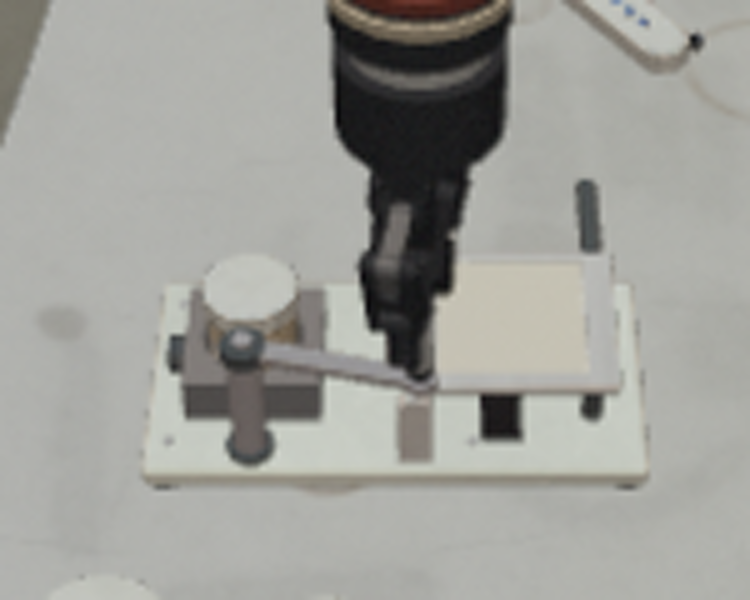

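send_rows --pt "0.045 0 0 -0.01 0" --pt "0.045 0 0 -0.02 0" --pt "0.045 0 0 -0.026 0" --pt "0.045 0 0 -0.026 0" --pt "0.0 0 0 -0.026 0" --pt "0.0 0 0 -0.026 0" --pt "0.0 0 0 -0.026 0" --pt "0.0 0 0 -0.026 0" --squeeze 25

```text
time_s: 14.55
tcp_pos: [0.5499, 0.0094, 0.0761]
ee_rot: [0.533, -0.465, 0.532, 0.465]
contact_force: [-0.3, 0.5, 2.5]
finger_gap: 0.0129
```

Run:
```python
from h import *
p,d=grab('side','s9');s=sensors.get_state();print(s['tcp_pos'],s['contact_force'],s['finger_gap'],s['joint_pos'].round(2))
cv2.imwrite('pics/s9c.png',cv2.resize(p[190:310,230:380,::-1],(750,600),interpolation=cv2.INTER_CUBIC))
```

```text
[0.54989051 0.00939204 0.07611488] [-0.3447976   0.98652309  3.91076032] 0.01316264814390477 [-0.22 -0.03 -0.28  1.32  0.   -0.09]
```

View pics/s9c.png

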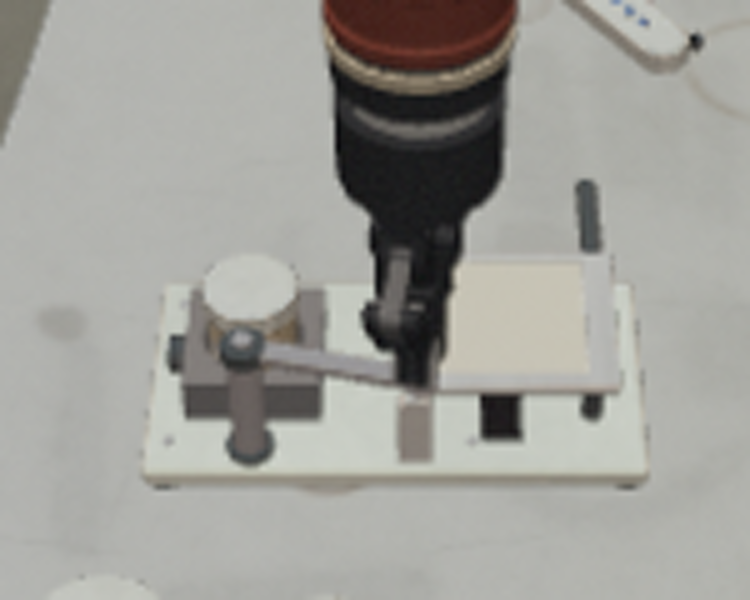

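Run:
```python
import numpy as np
ax=np.array([.4603,.0215]);k=np.array([.5499,.0094]);r=k-ax;a0=np.arctan2(r[1],r[0]);R=np.hypot(*r);print(a0,R)
P=lambda d:ax+R*np.array([np.cos(a0+d),np.sin(a0+d)])
for i in range(1,9): d=.15*i;print(round(d,3),(P(d)-k).round(4))
e=np.pi/2+.079-a0
print('tot',e)
for d in(1.3,1.4,1.5,1.6,1.69,1.75,e,e+.015):print(round(d-1.2,4),(P(d)-P(1.2)).round(4))
```

```text
-0.13423257149670445 0.09041332866342225
0.15 [0.0008 0.0135]
0.3 [-0.0004  0.027 ]
0.45 [-0.0037  0.0402]
0.6 [-0.0088  0.0527]
0.75 [-0.0158  0.0643]
0.9 [-0.0244  0.0748]
1.05 [-0.0345  0.0838]
1.2 [-0.0459  0.0912]
tot 1.784028898291601
0.1 [-0.0081  0.004 ]
0.2 [-0.0166  0.0071]
0.3 [-0.0253  0.0094]
0.4 [-0.0343  0.0108]
0.49 [-0.0424  0.0113]
0.55 [-0.0478  0.0112]
0.584 [-0.0509  0.011 ]
0.599 [-0.0522  0.0109]
```

send_rows --pt "0.0 0.0008 0.0135 0 0.15" --pt "0.0 -0.0004 0.027 0 0.3" --pt "0.0 -0.0037 0.0402 0 0.45" --pt "0.0 -0.0088 0.0527 0 0.6" --pt "0.0 -0.0158 0.0643 0 0.75" --pt "0.0 -0.0244 0.0748 0 0.9" --pt "0.0 -0.0345 0.0838 0 1.05" --pt "0.0 -0.0459 0.0912 0 1.2"

```text
time_s: 15.6
tcp_pos: [0.5045, 0.1016, 0.0762]
ee_rot: [-0.176, 0.686, -0.174, -0.684]
contact_force: [3.3, 2.2, 1.9]
finger_gap: 0.0128
```

send_rows --pt "0.0 -0.0081 0.004 0 0.1" --pt "0.0 -0.0166 0.0071 0 0.2" --pt "0.0 -0.0253 0.0094 0 0.3" --pt "0.0 -0.0343 0.0108 0 0.4" --pt "0.0 -0.0424 0.0113 0 0.49" --pt "0.0 -0.0478 0.0112 0 0.55" --pt "0.0 -0.0509 0.011 0 0.584" --pt "0.0 -0.0522 0.0109 0 0.584"

```text
time_s: 16.6
tcp_pos: [0.4534, 0.1125, 0.0764]
ee_rot: [0.027, 0.708, 0.029, -0.705]
contact_force: [11.6, 7.9, -3.9]
finger_gap: 0.0129
```

Run:
```python
from h import *
p,d=grab('side','s10');s=sensors.get_state();print(s['tcp_pos'],s['contact_force'],s['finger_gap'],s['joint_pos'].round(2))
cv2.imwrite('pics/s10c.png',cv2.resize(p[190:310,230:380,::-1],(750,600),interpolation=cv2.INTER_CUBIC))
```

```text
[0.45343173 0.11252046 0.07628146] [ 9.59596236  6.31686114 -3.0955848 ] 0.012716425218554749 [-0.04 -0.3  -0.52  1.35  0.   -1.69]
```

View pics/s10c.png

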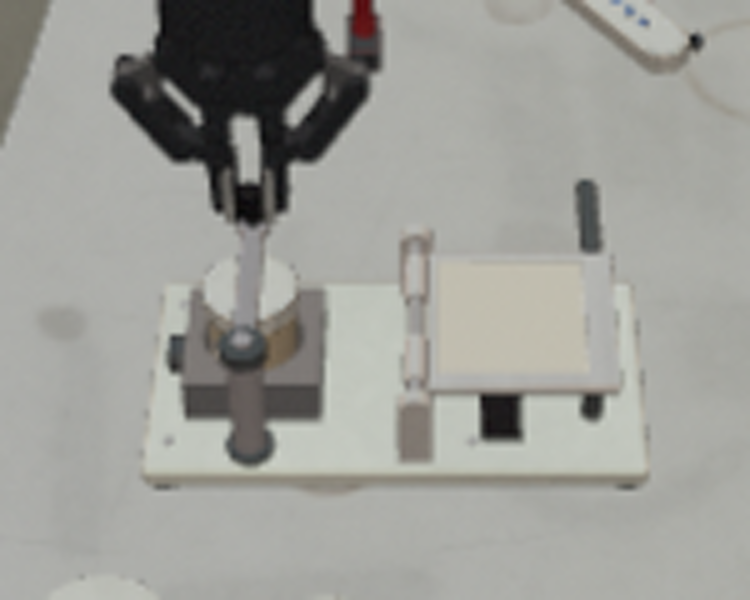

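The lever is over the lid and 10–12 N is building along +x, so it should be at the stop. A slightly harder push will confirm it.

send_rows --pt "0.0 -0.001 0 0 0" --pt "0.0 -0.002 0 0 0" --pt "0.0 -0.003 0 0 0" --pt "0.0 -0.003 0 0 0" --pt "0.0 -0.003 0 0 0" --pt "0.0 -0.003 0 0 0" --pt "0.0 -0.003 0 0 0" --pt "0.0 -0.003 0 0 0"

```text
time_s: 17.65
tcp_pos: [0.4532, 0.1125, 0.0765]
ee_rot: [0.027, 0.71, 0.029, -0.703]
contact_force: [23.7, 8.5, -12.8]
finger_gap: 0.0128
```

It moved only 0.2 mm under 24 N, so the lever is at its stop. Releasing and rising.

send_rows --pt "0.045 0 0 0 0" --pt "0.045 0 0 0 0" --pt "0.045 0.003 0 0 0" --pt "0.045 0.003 0 0.02 0" --pt "0.045 0.003 0 0.05 0" --pt "0.045 0.003 0 0.09 0" --pt "0.045 0.003 0 0.1 0" --pt "0.045 0.003 0 0.1 0"

```text
time_s: 18.65
tcp_pos: [0.4519, 0.1115, 0.1759]
ee_rot: [0.028, 0.707, 0.028, -0.706]
contact_force: [0.2, 0.2, 0.6]
finger_gap: 0.0448
```

Run:
```python
from h import *
p,d=grab('side','s11');p2,d2=grab('top','t11');s=sensors.get_state();print(s['tcp_pos'],s['contact_force'],s['finger_gap'],s['joint_pos'].round(2))
cv2.imwrite('pics/s11c.png',cv2.resize(p[190:310,230:380,::-1],(750,600),interpolation=cv2.INTER_CUBIC))
cv2.imwrite('pics/t11c.png',cv2.resize(p2[185:320,275:435,::-1],(640,540),interpolation=cv2.INTER_CUBIC))
```

```text
[0.45102946 0.11153062 0.17446261] [0.00027887 0.19734774 0.06809041] 0.04481774775360172 [-0.04 -0.32 -0.36  1.53 -0.   -1.69]
```

View pics/s11c.png

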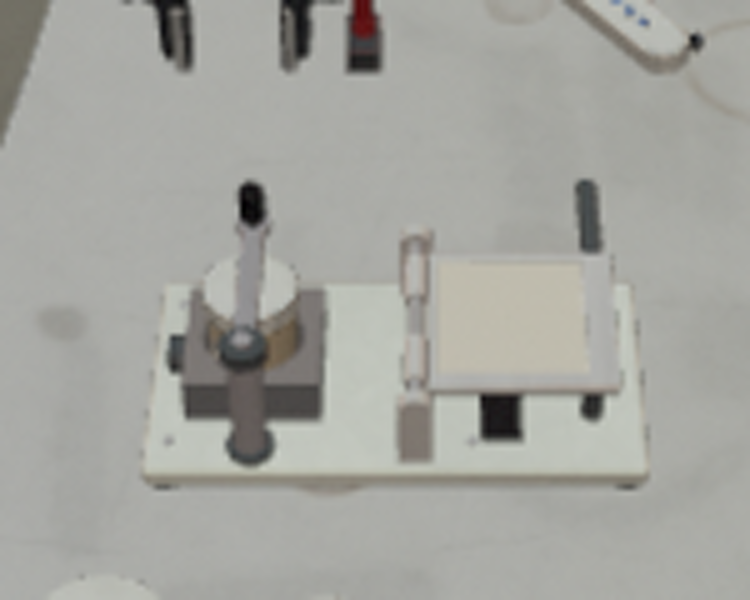

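View pics/t11c.png

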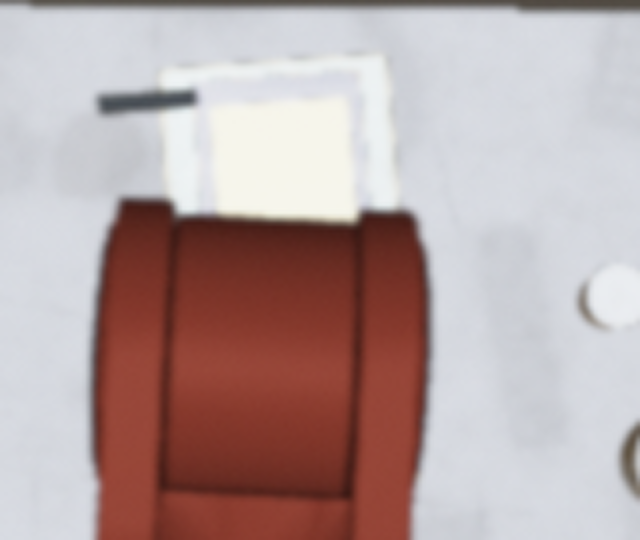

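The lever is shut and stays, with the knob at crop (252,203). Now above the flap bar.

send_rows --pt "0.045 0.02 0.006 0 0" --pt "0.045 0.055 0.018 0 0" --pt "0.045 0.095 0.031 0 0" --pt "0.045 0.135 0.045 0 0" --pt "0.045 0.165 0.055 0 0" --pt "0.045 0.178 0.0588 0 0" --pt "0.045 0.178 0.0588 0 0" --pt "0.045 0.178 0.0588 0 0"

```text
time_s: 19.75
tcp_pos: [0.6286, 0.1702, 0.1749]
ee_rot: [-0.028, -0.706, -0.028, 0.707]
contact_force: [-0.2, 0.1, 0.6]
finger_gap: 0.0449
```

send_rows --pt "0.045 0 0 -0.03 0" --pt "0.045 0 0 -0.06 0" --pt "0.045 0 0 -0.09 0" --pt "0.045 0 0 -0.11 0" --pt "0.045 0 0 -0.12 0" --pt "0.045 0 0 -0.12 0" --pt "0.045 0 0 -0.12 0" --pt "0.045 0 0 -0.12 0"

```text
time_s: 20.75
tcp_pos: [0.6302, 0.1704, 0.0568]
ee_rot: [0.028, 0.707, 0.028, -0.706]
contact_force: [-0.1, 0.6, 1.0]
finger_gap: 0.0448
```

Run:
```python
from h import *
p,d=grab('side','s12');s=sensors.get_state();print(s['tcp_pos'],s['contact_force'],s['finger_gap'],s['joint_pos'].round(2))
cv2.imwrite('pics/s12c.png',cv2.resize(p[190:310,230:380,::-1],(750,600),interpolation=cv2.INTER_CUBIC))
```

```text
[0.63011818 0.17037304 0.0566213 ] [ 0.60016     0.23123023 -0.6938844 ] 0.04490812291239143 [ 0.06  0.29  0.03  1.31  0.   -1.59]
```

View pics/s12c.png

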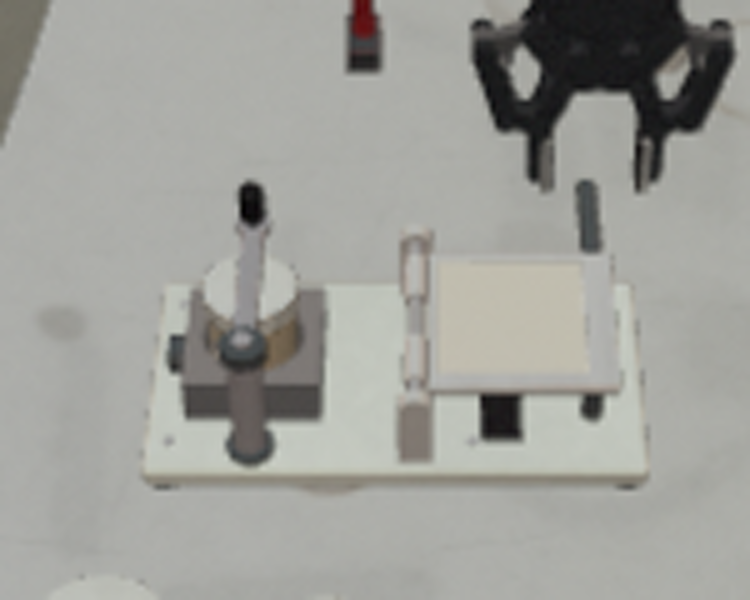

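Run:
```python
from h import *
for y,z in((.159,.0875),(.159,.08),(.159,.06),(.1704,.056)):
  print(y,z,((proj('side',[.6301,y,z])-[230,190])*5+2).round())
W=cloud('side',np.load('pics/s12_d.npy'))
m=(abs(W[...,0]-.63)<.05)&(abs(W[...,1]-.16)<.025)&(W[...,2]>.068)
print('tip z',np.sort(W[m][:,2])[:12].round(3))
```

```text
0.159 0.0875 [594. 193.]
0.159 0.08 [593. 203.]
0.159 0.06 [591. 230.]
0.1704 0.056 [591. 221.]
tip z [0.085 0.086 0.087 0.088 0.088 0.089 0.089 0.09  0.091 0.091 0.091 0.091]
```

send_rows --pt "0.045 -0.001 0 -0.015 0" --pt "0.045 -0.001 0 -0.03 0" --pt "0.045 -0.001 0 -0.04 0" --pt "0.045 -0.001 0 -0.0445 0" --pt "0.045 -0.001 0 -0.0445 0" --pt "0.045 -0.001 0 -0.0445 0" --pt "0.045 -0.001 0 -0.0445 0" --pt "0.045 -0.001 0 -0.0445 0"

```text
time_s: 21.8
tcp_pos: [0.6288, 0.1704, 0.0116]
ee_rot: [0.028, 0.707, 0.028, -0.706]
contact_force: [-0.3, 0.7, -1.1]
finger_gap: 0.0449
```

send_rows --pt "0.0 0 0 0 0" --pt "0.0 0 0 0 0" --pt "0.0 0 0 0 0" --pt "0.0 0 0 0 0" --pt "0.0 0 0 0 0" --pt "0.0 0 0 0 0" --pt "0.0 0 0 0 0" --pt "0.0 0 0 0 0" --squeeze 25

```text
time_s: 22.8
tcp_pos: [0.6295, 0.1704, 0.0116]
ee_rot: [0.028, 0.707, 0.028, -0.706]
contact_force: [5.1, 1.0, -0.4]
finger_gap: 0.011
```

Run:
```python
from h import *
p,d=grab('side','s13');s=sensors.get_state();print(s['tcp_pos'],s['contact_force'],s['finger_gap'])
cv2.imwrite('pics/s13c.png',cv2.resize(p[180:270,310:390,::-1],(533,600),interpolation=cv2.INTER_CUBIC))
```

```text
[0.62950528 0.17039696 0.01160561] [ 5.08069463  0.82308265 -1.60726962] 0.010880270784786122
```

View pics/s13c.png

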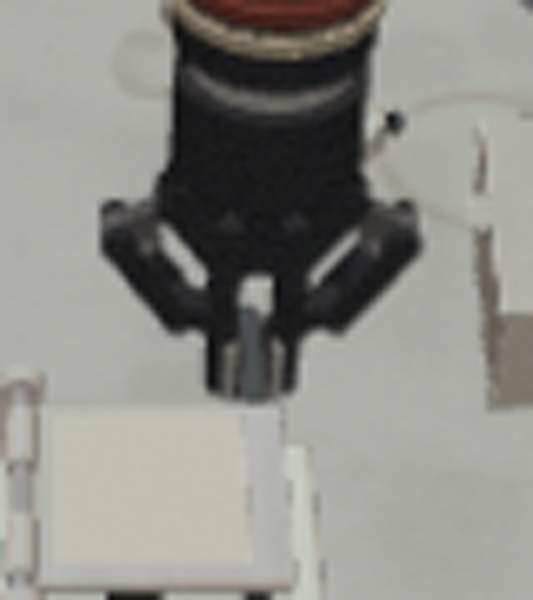

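Bar gripped at an 11 mm gap. Raising it along the arc.

send_rows --pt "0.0 0 0 0.0107 0" --pt "0.0 -0.0017 -0.0002 0.0212 0" --pt "0.0 -0.0047 -0.0004 0.0315 0" --pt "0.0 -0.0088 -0.0007 0.0413 0" --pt "0.0 -0.0139 -0.0012 0.0507 0" --pt "0.0 -0.02 -0.0016 0.0594 0" --pt "0.0 -0.0272 -0.0022 0.0673 0" --pt "0.0 -0.0351 -0.0028 0.0744 0"

```text
time_s: 23.85
tcp_pos: [0.5963, 0.1678, 0.0884]
ee_rot: [0.028, 0.709, 0.028, -0.704]
contact_force: [9.1, 1.6, 6.1]
finger_gap: 0.0107
```

Run:
```python
from h import *
p,d=grab('side','s14');s=sensors.get_state();print(s['tcp_pos'],s['contact_force'],s['finger_gap'])
cv2.imwrite('pics/s14c.png',cv2.resize(p[180:300,250:400,::-1],(750,600),interpolation=cv2.INTER_CUBIC))
for t in(1.0,1.1,1.2,1.3,1.4,1.5,1.571):
  q=.095*np.array([np.cos(t)-np.cos(.9),np.sin(t)-np.sin(.9)]);print(t,(q[0]*.997).round(4),(q[0]*.079).round(4),q[1].round(4))
```

```text
[0.59543792 0.16767619 0.08924359] [6.76726217 1.18437477 5.78045986] 0.011289239354108319
1.0 -0.0077 -0.0006 0.0055
1.1 -0.0159 -0.0013 0.0102
1.2 -0.0246 -0.0019 0.0141
1.3 -0.0335 -0.0027 0.0171
1.4 -0.0428 -0.0034 0.0192
1.5 -0.0522 -0.0041 0.0203
1.571 -0.0589 -0.0047 0.0206
```

View pics/s14c.png

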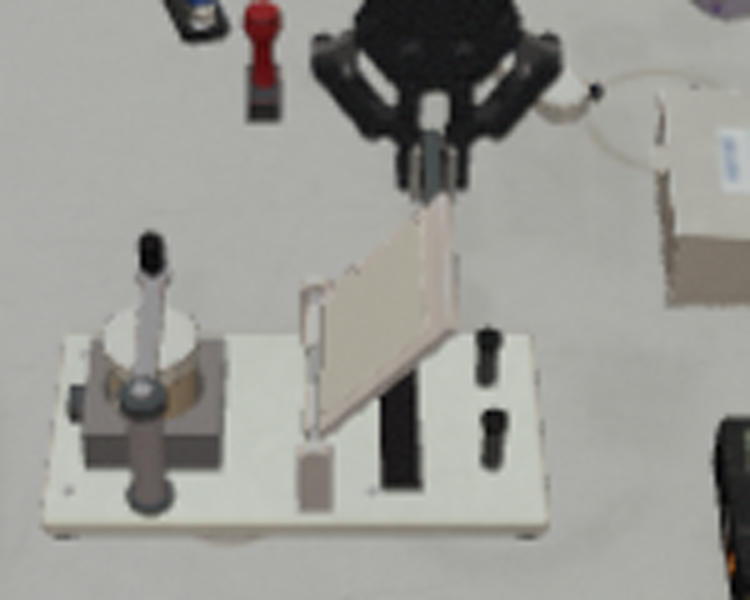

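```bash
cat >> h.py <<'E'
O=np.array([.456,.0763]);YAW=.079
def toR(W):
    c,s=np.cos(YAW),np.sin(YAW);d=W[...,:2]-O
    return np.stack([c*d[...,0]+s*d[...,1],-s*d[...,0]+c*d[...,1],W[...,2]],-1)
def flap(d,lo=.064,hi=.155,xr=(.07,.18)):
    P=toR(cloud('side',d));m=(abs(P[...,1])<.042)&(P[...,2]>lo)&(P[...,2]<hi)&(P[...,0]>xr[0])&(P[...,0]<xr[1])
    m=cv2.erode(m.astype(np.uint8),np.ones((3,3)))>0
    Q=P[m];c=np.median(Q,0)
    for _ in range(5):
        u,s,v=np.linalg.svd(Q-Q.mean(0),full_matrices=False);n=v[2];r=(Q-Q.mean(0))@n;k=abs(r)<.005
        if k.all():break
        Q=Q[k]
    if n[2]<0:n=-n   # face normal (up when flat)
    th=np.arctan2(-n[0],n[2]) 
    return th,n,Q.mean(0),len(Q)
E
python3 - <<'E'
from h import *
print('s14',flap(np.load('pics/s14_d.npy')))
P=toR(cloud('side',np.load('pics/s12_d.npy')));m=(abs(P[...,1])<.04)&(P[...,0]>.1)&(P[...,0]<.18)&(P[...,2]>.04)&(P[...,2]<.08)
Q=P[m];A=np.c_[Q[:,:2],np.ones(len(Q))];print('flat',np.linalg.lstsq(A,Q[:,2],rcond=None)[0],Q.mean(0))
E
```

```text
s14 (np.float64(0.8558908731299509), array([-0.75515073,  0.00344836,  0.65554212]), array([ 0.12177202, -0.00136057,  0.10688015]), 477)
flat [-7.67366995e-05 -2.79540829e-03  6.12529863e-02] [ 0.13969909 -0.00111034  0.06124537]
```

The depth plane gives a flap angle of ≈ 0.87, with the bar rolling slightly on the pads. Continuing to about 1.5, then I'll measure.

send_rows --pt "0.0 -0.0077 -0.0006 0.0055 0" --pt "0.0 -0.0159 -0.0013 0.0102 0" --pt "0.0 -0.0246 -0.0019 0.0141 0" --pt "0.0 -0.0335 -0.0027 0.0171 0" --pt "0.0 -0.0428 -0.0034 0.0192 0" --pt "0.0 -0.0522 -0.0041 0.0203 0" --pt "0.0 -0.0522 -0.0041 0.0203 0" --pt "0.0 -0.0522 -0.0041 0.0203 0"

```text
time_s: 24.9
tcp_pos: [0.5424, 0.1634, 0.1082]
ee_rot: [0.028, 0.708, 0.028, -0.705]
contact_force: [1.6, -0.5, 10.2]
finger_gap: 0.0106
```

Run:
```python
from h import *
p,d=grab('side','s15');s=sensors.get_state();print(s['tcp_pos'],s['contact_force'],s['finger_gap'])
cv2.imwrite('pics/s15c.png',cv2.resize(p[180:300,250:400,::-1],(750,600),interpolation=cv2.INTER_CUBIC))
print(flap(d,xr=(.05,.12),lo=.07))
```

```text
[0.5424527  0.16341977 0.10815814] [0.96677517 0.15288894 9.90028657] 0.011107312285681232Traceback (most recent call last):
  File "<stdin>", line 4, in <module>
  File "h.py", line 42, in flap
    u,s,v=np.linalg.svd(Q-Q.mean(0),full_matrices=False);n=v[2];r=(Q-Q.mean(0))@n;k=abs(r)<.005
                                                           ~^^^
IndexError: index 2 is out of bounds for axis 0 with size 1
```

View pics/s15c.png

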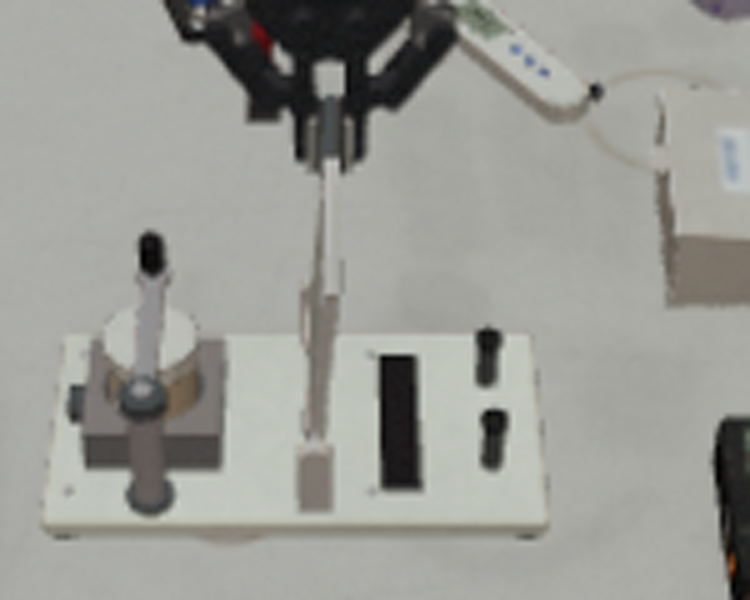

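send_rows --pt "0.0 -0.002 -0.0002 0 0" --pt "0.0 -0.004 -0.0003 0 0" --pt "0.0 -0.006 -0.0005 0 0" --pt "0.0 -0.007 -0.0006 0 0" --pt "0.0 -0.007 -0.0006 0 0" --pt "0.0 -0.007 -0.0006 0 0" --pt "0.0 -0.007 -0.0006 0 0" --pt "0.0 -0.007 -0.0006 0 0"

```text
time_s: 25.95
tcp_pos: [0.5356, 0.1629, 0.1082]
ee_rot: [0.028, 0.708, 0.028, -0.705]
contact_force: [1.8, -0.8, 11.0]
finger_gap: 0.011
```

```bash
cat >> h.py <<'E'
def fromR(q):
    c,s=np.cos(YAW),np.sin(YAW);return np.array([O[0]+c*q[0]-s*q[1],O[1]+s*q[0]+c*q[1],q[2]])
def edge(th,y,r0,r1,off):
    f=lambda r:fromR([.085+r*np.cos(th)-off*np.sin(th),y,.056+r*np.sin(th)+off*np.cos(th)])
    return proj('side',f(r0)),proj('side',f(r1))
E
python3 - <<'E'
from h import *
p,d=grab('side','s16');s=sensors.get_state();print(s['tcp_pos'],s['contact_force'],s['finger_gap'])
sc=8;x0,y0=290,190
base=cv2.resize(p[y0:y0+75,x0:x0+50,::-1],None,fx=sc,fy=sc,interpolation=cv2.INTER_CUBIC)
o=base.copy()
for th,col in((1.571,(0,0,255)),(1.5,(0,255,0))):
    for off in(-.004,.004):
        a,b=edge(th,-.05,0,.105,off)
        t=lambda q:tuple(((q-[x0,y0])*sc+sc/2-.5).round().astype(int).tolist())
        cv2.line(o,t(a),t(b),col,1)
        a,b=edge(th,.05,.105,.105,off);cv2.circle(o,t(a),3,col,1)
cv2.imwrite('pics/s16o.png',np.hstack([base,o]))
E
```

```text
[0.53556863 0.16286364 0.10818922] [ 2.10178728  0.89259162 11.13765987] 0.01077314486978572
```

View pics/s16o.png

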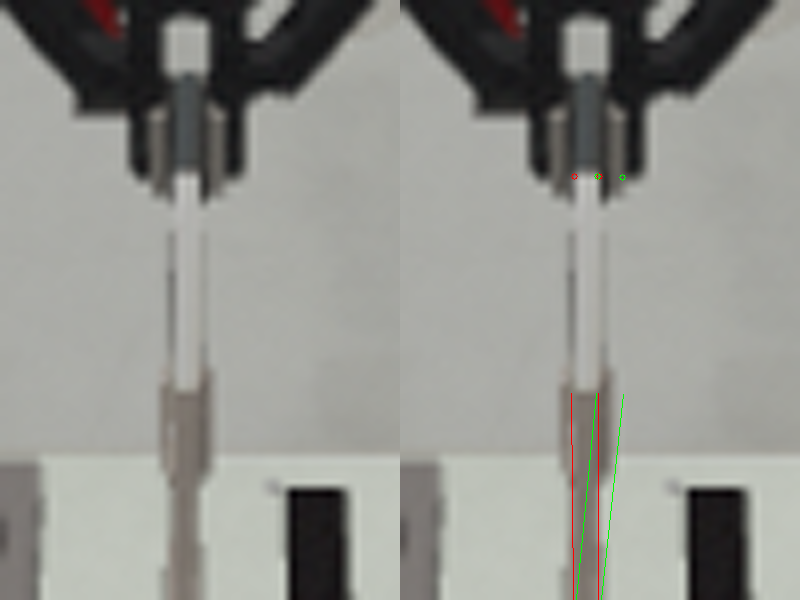

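Run:
```python
from h import *
p=cv2.imread('pics/s16.png')
sc=10;x0,y0=262,230
base=cv2.resize(p[y0:y0+55,x0:x0+35],None,fx=sc,fy=sc,interpolation=cv2.INTER_CUBIC);o=base.copy()
t=lambda q:tuple(((q-[x0,y0])*sc+sc/2-.5).round().astype(int).tolist())
for z in(.018,.03,.05,.07,.088):
  for dy in(-.009,):
    cv2.line(o,t(proj('side',fromR([-.009,-.055,z]))),t(proj('side',fromR([.009,-.055,z]))),(0,0,255),1)
cv2.line(o,t(proj('side',fromR([0,-.055,.018]))),t(proj('side',fromR([0,-.055,.1]))),(0,0,255),1)
cv2.imwrite('pics/post.png',np.hstack([base,o]))
```

```text
(no output)
```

View pics/post.png

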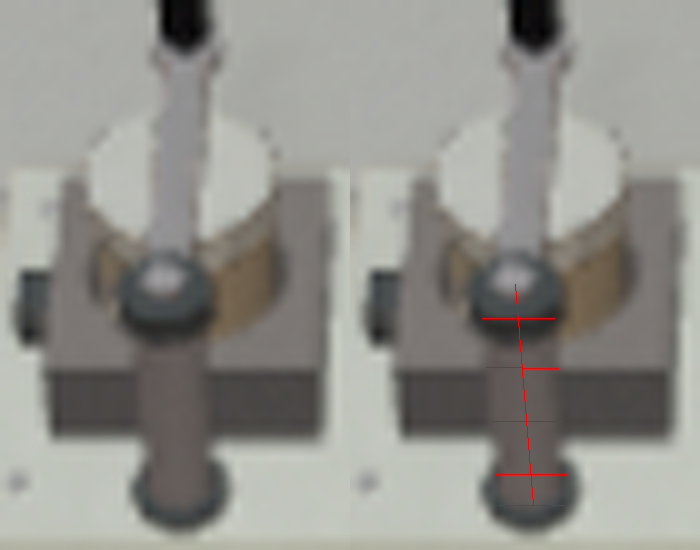

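The lever post shows the same camera lean bias (≈ 0.025 rad) as the flap edge (≈ 0.019 rad), so the flap is vertical within about 0.01. The TCP arc gives 1.563, so I'll nudge by 0.7 mm and hold.

send_rows --pt "0.0 -0.0003 0 0 0" --pt "0.0 -0.0007 0 0 0" --pt "0.0 -0.0007 0 0 0" --pt "0.0 -0.0007 0 0 0" --pt "0.0 -0.0007 0 0 0" --pt "0.0 -0.0007 0 0 0" --pt "0.0 -0.0007 0 0 0" --pt "0.0 -0.0007 0 0 0"

```text
time_s: 27.0
tcp_pos: [0.535, 0.1628, 0.1082]
ee_rot: [0.028, 0.708, 0.028, -0.705]
contact_force: [1.3, 0.0, 9.8]
finger_gap: 0.0107
```

send_rows --pt "0.0 0 0 0 0" --pt "0.0 0 0 0 0" --pt "0.0 0 0 0 0" --pt "0.0 0 0 0 0" --pt "0.0 0 0 0 0" --pt "0.0 0 0 0 0" --pt "0.0 0 0 0 0" --pt "0.0 0 0 0 0"

```text
time_s: 28.0
tcp_pos: [0.535, 0.1628, 0.1082]
ee_rot: [0.028, 0.708, 0.028, -0.705]
contact_force: [1.6, -0.1, 8.7]
finger_gap: 0.0108
```

Run:
```python
from h import *
p,d=grab('side','s17');s=sensors.get_state();print(s['tcp_pos'],s['contact_force'],s['finger_gap'],abs(s['joint_vel']).max())
cv2.imwrite('pics/s17c.png',cv2.resize(p[140:400,200:440,::-1],(550,596),interpolation=cv2.INTER_CUBIC))
W=toR(cloud('side',d))
m=(np.hypot(W[...,0],W[...,1])<.022)&(W[...,2]>.07)&(W[...,2]<.087)&(abs(W[...,0])>.008);print('lid z',np.median(W[m][:,2]))
m=(abs(W[...,0])<.02)&(W[...,1]>-.04)&(W[...,1]<.05)&(W[...,2]>.088)&(W[...,2]<.122)
Q=W[m];print('lever slope dx/dy',np.polyfit(Q[:,1],Q[:,0],1))
```

```text
[0.53495947 0.16282819 0.10818614] [ 1.2449421  -1.35953789  9.76691661] 0.010714333864496042 0.00184455639702278
lid z 0.08409037874822684
lever slope dx/dy [-0.00076388  0.00023918]
```

View pics/s17c.png

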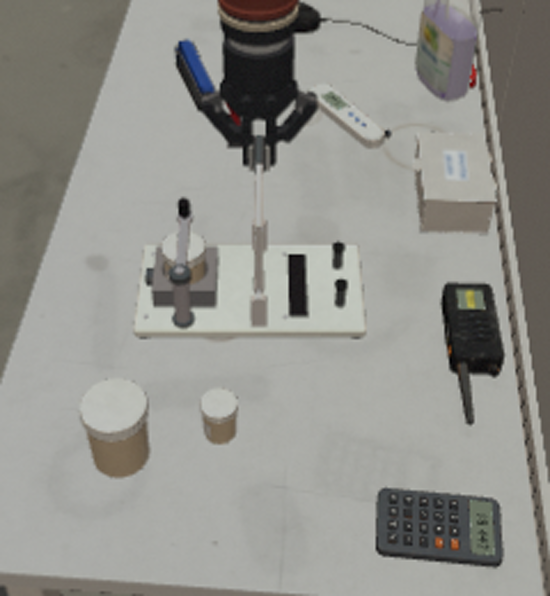

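Run:
```python
from cell import ctrl
print(ctrl.close_job())
```

```text
the job is handed in; nothing more can be done
None
```

I put the middle-sized pot in the reader's pocket, shut the lever over its lid, and raised the flap to upright. I handed the job in at about 28 s, still gripping the bar.

**Last checks**
- **Pot:** it is fully down, level and released. The lid top measured about 84 mm against 83 mm expected.
- **Lever:** it is at its stop. It moved only 0.2 mm under a 24 N push, and afterwards lay along the reader's y axis to within about 0.001 rad.
- **Flap:** the angle is about 1.57 rad from the gripped arc, and still (the TCP did not move over the last second). The picture agrees to about 0.01 rad, once I allow for the camera lean also seen on the upright lever post.
- **Bystanders:** the stamp, stapler, calculator and thermometer look untouched in the last picture. I checked this by eye only.

**Checks that disagreed**
- **Fingertip height:** the cameras put the fingertips about 27 mm above where the reported TCP said they were. I set all grasp heights by the cameras, and they worked.
- **Bar grip:** the bar rolled a few millimetres along the finger pads during the lift. That left an upward force of about 10 N on the tool at the end.

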